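# Show a test cassette to the reader

## Task

Wake the cassette reader by pressing the three keys of its key box fully down one at a time, letting each spring back: first the left key, then the right key, and last the middle key (left and right as seen from the robot). Then draw the tallest test cassette up out of the rack and present it in the air to the reader's camera: the centre of its result window on the lens axis, 100 mm in front of the lens glass, the window facing the lens squarely and the cassette the right way up, leaning back as far as the lens looks down, and finish while still holding it there motionless in the gripper. Leave the other cassettes and everything else on the table where they are, and do not touch the reader with the arm or the cassette.

Things in the scene. Friction and masses are not known exactly. Their poses are not given: they have to be found in the camera images.
- cassette: the tallest test cassette: rigid white plastic bar 8 (x) by 24 (y) by 85 mm (z), 14 to 32 g, standing on end in any of the rack's three slots. Origin: centre of its foot, 8 mm above the table; z runs up its length; +x is the outward normal of the window face. Its lowest 22 mm are in the slot; it pulls straight up freely. Gripped high up across y, the window stays uncovered.
- cassette_window (a point): centre of the cassette's result window (13 by 27 mm, grey frame with two dark lines) on its +x face: 40 mm above the foot, 4 mm in front of the origin's axis. Same axes as the cassette.
- rack: fixed grey plastic block 150 mm (x) by 60 mm (y) by 30 mm high; three slots in a row along its x at -45, 0 and +45 mm, each for one cassette standing on end with its window towards the rack's +x. Origin: centre of its underside.
- short_a: a shorter cassette of the same make, 8 by 24 by 60 mm, standing in another slot of the rack; origin at its foot. Leave it.
- short_b: another shorter cassette, 8 by 24 by 60 mm, standing in the remaining slot; origin at its foot. Leave it.
- key_left (a joint): travel of the left key (robot's left, the +y end of the key box), m: 0 released, 0.006 fully down; sprung, fully down takes 5 N; it counts as pressed beyond 0.0042
- key_mid (a joint): travel of the middle key, same as key_left
- key_right (a joint): travel of the right key (the -y end), same as key_left
- key_left_top (a point): centre of the top of the left key, a grey round cap 28 mm across, moving straight down; the three keys are 45 mm apart in a row along the y of the white key box (80 by 150 by 30 mm high, fixed)
- key_mid_top (a point): centre of the top of the middle key, same size
- key_right_top (a point): centre of the top of the right key, same size
- reader: the reader, a fixed stand: base plate 140 (x) by 130 (y) by 18 mm, a white column at its back (+x side) and a fork carrying the tilting camera head at 270 mm height, overall about 310 mm high. Origin: on the table under the head's tilt axis; it looks to its own -x.
- head (a joint): downward tilt of the camera head, rad: 0 looks level, positive looks down; stiff, starts anywhere from 0.15 to 0.5 and stays there
- reader_lens (a point): centre of the lens glass on the camera head (white box 80 by 60 by 55 mm with a black lens barrel 42 mm across); the lens looks along this frame's -x, its y is level, its z is up when the head is level. 56 mm in front of the tilt axis.
- reader_focus (a point): the point in the air where the window's centre belongs, on the lens axis 100 mm in front of the glass; same axes as reader_lens. The cassette is presented rightly when its axes x, y, z are parallel to these.
- bottle: bystander: amber bottle 44 mm across, 110 mm high; origin under its centre
- jar: bystander: white jar with green lid 64 mm across, 85 mm high; origin under its centre
- tape: bystander: roll of paper tape 70 mm across, 19 mm high; origin under its centre
- cup: bystander: small brown cup 60 mm across, 55 mm high; origin under its centre
- lancets: bystander: cardboard carton 60 by 40 by 32 mm; origin under its centre
Mind the look-alikes: they are no part of the job. What is shaped like the part that bears key_left but blue is not meant. Leave any red look-alike of the cassette alone.

How it is judged:
By the outcome, as a careful person would: the job done as asked, in the order asked, and still so for the second after the job is handed in, while the arm keeps its last pose, push and grip.
It also fails if it takes over 48 s, if anything falls off the work surface, if the arm or the gripper's body presses on something with over 40 N, if the wrist force passes 120 N, or if a joint passes its speed limit or range.

## Robot

A 6-joint arm with a two-finger parallel gripper is mounted at the origin on the work surface. World frame = base frame: x ahead of the robot, y to its left, z up, the work surface at z = 0. Lengths are in mm, angles in rad, forces in N, time in s.
With the tool pointing down it reaches from about 350 to 975 mm from the base axis. Payload 7.1 kg.
Tool frame: the origin (TCP) lies midway between the tips of the shut fingers; the grasp point (between the pads) lies 19 mm behind it (ctrl.hold_point_z is the distance from the TCP to the grasp point, in mm); x points along the fingers, y is the direction in which the jaws open and shut, and the axes are right-handed (so a half turn about x gives the same grasp; the last joint's range is limited). The gripper opens to 88 mm and grips with 3 to 60 N. Pads are 20 mm wide; open, the fingers measure 115 mm over their backs; the gripper's body (75 mm by 178 mm) begins 61 mm behind the grasp point.
Start: joints at [1.083, 0.423, 1.63, -0, 1.089, -0.019], TCP at [282.352, 557.568, 222.675] pointing down, gripper open.
Joint ranges: [-3, 3], [-0.9, 2.11], [0.09, 2.58], [-1.31, 4.45], [0.11, 2.69], [-2.54, 2.54]. Speed limits (rad/s): [2.39, 2.39, 3.01, 3.14, 3.14, 3.14].

## Interface

Orientations are given as a rotation vector (axis times angle).
In Python, from workcell import ctrl, get_image, calibration gives the robot as it stands.
- The arm moves only by the tool move_arm, never from a script. Its argument "rows" is a list of rows, each a list of 5 numbers: the shift along the world's x, y, z in mm, then the turn about the world's z in rad, then the closure, from -1 (fully open) to 1 (shut). In form: [[tx, ty, tz, roll, jaw], ...]. A call has 1 to 12 rows; each row is the pose to reach, as a shift and turn from the pose measured when the call began; what a row does not reach only later rows make up. A row lasts 1/8 s, in which the tool goes at most 62.5 mm and 10.7 degrees, less where a joint would pass 70% of its speed; a pose out of reach is approached as far as the arm can. A call with a gripper value outside its range is refused whole. The fingers move at their own pace and stop on an object; the grip force is fixed at half the most. Time passes only in rows, so rows that repeat a pose let the fingers close. It gives the time, the measured TCP pose, the force and the opening at its end, in the units of the state.
- ctrl.get_obs(): the state, without advancing time (a new reading comes with each control period).
- get_image(name): name is "scene" or "top" or "wrist"; returns the picture (480x640x3 uint8, blue, green, red); there is no depth.
- calibration(name): a dict with "fx", "fy", "cx", "cy" (pixels), "view" (4x4, takes a point from world to camera coordinates); the wrist camera has in their place "T_tool_cam" (4x4, takes a point from camera to tool coordinates, whose origin is the TCP and whose axes are the tool frame's). Camera axes: x right, y up, looking along -z (the intrinsics and any distortion apply to the point x, -y, -z); pixel columns grow to the right and rows downward; lengths in mm; the calibration is good to about 2 mm. A picture is of the moment at which its call begins: read the wrist's pose just before it. calibration takes no time and is no camera call.
- ctrl.close_job(): hands the job in, once; it reports no verdict.
The state is a dict: "t": time; "qpos": joint angles; "qvel": joint speeds; "joint_torque": joint torques, N m; "ee_pos": TCP position; "orientation": TCP orientation; "ft_force": force on the tool from outside, world axes, zero at the start; "moment": the same for the moment, N m; "width": finger opening in mm.
Only numpy, scipy, OpenCV 4.12 (cv2) and the standard library are available. Lean on these libraries where they do the work, as an engineer would, in place of code of your own. Each camera call takes 0.05 s, during which the arm holds its last target.

## Working session

There is one attempt and no reset: what is moved stays moved. The work goes in short steps, Python scripts to look and compute and a tool call to move; the robot and the scene stay as the last step left them, time stands still between calls to the robot, and variables do not carry over. Pictures are saved under pics/ and viewed, and the job is handed in when it is done.

Besides the shell and the picture viewer there is one more tool, called after "Call:" as name(argument=value, ...), one argument or row to a line, values as JSON. move_arm: Moves the arm, as the interface text tells. Its arguments: {"type":"object","properties":{"rows":{"type":"array"}},"required":["rows"]}

```bash
ls; mkdir -p pics; python3 - <<'E'
from workcell import ctrl,get_image,calibration
import cv2,numpy as np
o=ctrl.get_obs();print(o)
for n in("scene","top","wrist"):
    cv2.imwrite(f"pics/{n}0.png",get_image(n));c=calibration(n);print(n,{k:np.round(v,3).tolist() if not isinstance(v,str) else v for k,v in c.items()})
print([a for a in dir(ctrl) if a[0]!='_'],ctrl.hold_point_z)
E
```

```text
pics
{'t': 0.0, 'qpos': array([ 1.08297990e+00,  4.23834327e-01,  1.63070259e+00, -8.13764036e-05,
        1.08857055e+00, -1.89755631e-02]), 'qvel': array([-6.85229686e-04, -6.40675803e-05, -8.12357510e-04,  1.42194873e-03,
        1.30927784e-03, -1.40933954e-03]), 'joint_torque': array([-3.39418446e-03, -5.44648075e+01, -2.73658901e+01,  6.43178844e-02,
        2.27153470e-02, -8.40910070e-05]), 'ee_pos': array([282.12964173, 557.07340469, 221.90081104]), 'orientation': array([ 0.36642643,  1.53967169, -0.36877597]), 'ft_force': array([ 0.5737182 ,  0.04104301, -0.25872591]), 'moment': array([0.00928956, 0.00577422, 0.05736422]), 'width': 87.9753022594262}
scene {'fx': 520.733, 'fy': 520.733, 'cx': 320.65, 'cy': 241.215, 'view': [[-0.311, 0.95, 0.01, 106.984], [-0.698, -0.236, 0.676, 290.148], [0.644, 0.203, 0.737, -1452.528], [0.0, 0.0, 0.0, 1.0]]}
top {'fx': 572.99, 'fy': 572.99, 'cx': 331.092, 'cy': 238.937, 'view': [[0.005, -1.0, -0.0, 51.727], [0.998, 0.005, 0.057, -578.379], [-0.057, -0.0, 0.998, -1266.027], [0.0, 0.0, 0.0, 1.0]]}
wrist {'fx': 420.783, 'fy': 420.783, 'cx': 318.437, 'cy': 235.292, 'T_tool_cam': [[-0.001, 0.278, -0.96, -161.926], [1.0, 0.0, -0.001, -0.12], [0.0, -0.96, -0.278, -76.4], [0.0, 0.0, 0.0, 1.0]]}
['Unreachable', 'close_job', 'get_obs', 'hold_point_z'] 18.700000000000003
```

View pics/scene0.png

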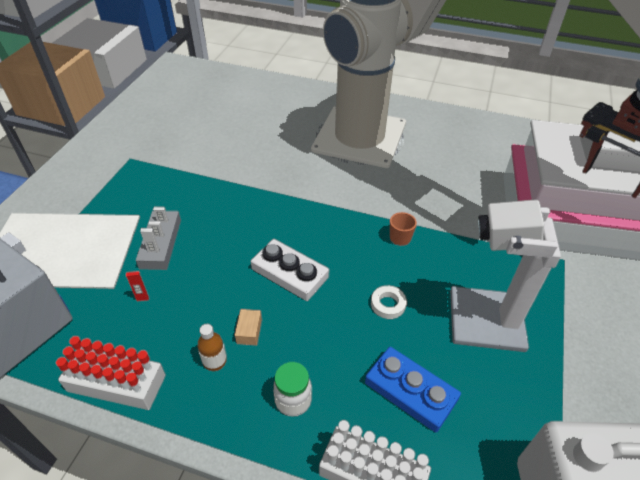

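View pics/top0.png

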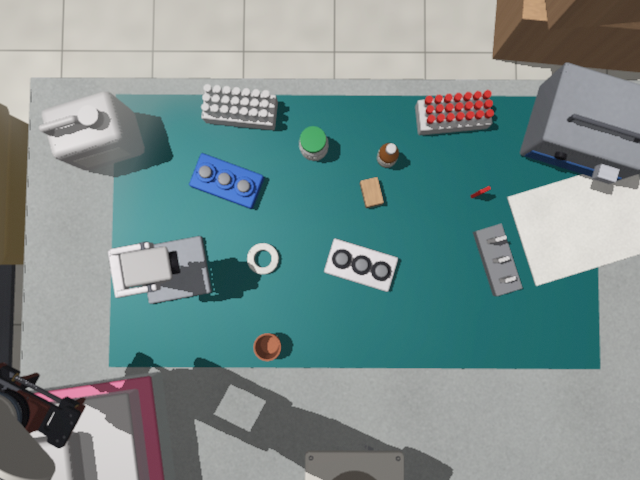

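View pics/wrist0.png

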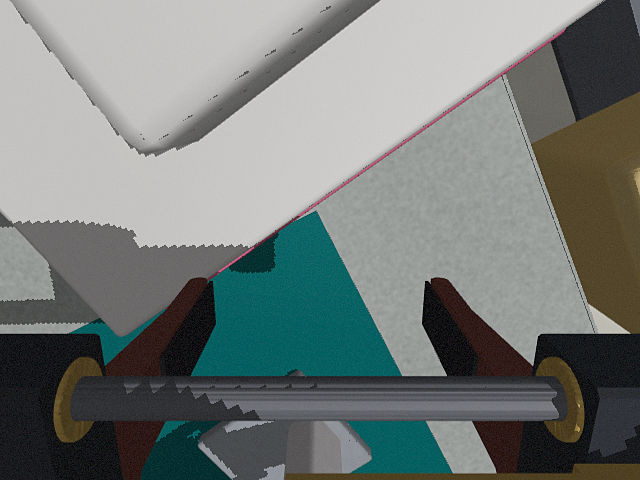

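```bash
cat > h.py <<'E'
from workcell import ctrl,get_image,calibration
import cv2,numpy as np
from scipy.spatial.transform import Rotation as R
def cam(n):
    c=calibration(n);K=np.array([[c['fx'],0,c['cx']],[0,c['fy'],c['cy']],[0,0,1.]])
    if 'view' in c: return K,np.array(c['view'])
    o=ctrl.get_obs();T=np.eye(4);T[:3,:3]=R.from_rotvec(o['orientation']).as_matrix();T[:3,3]=o['ee_pos']
    return K,np.linalg.inv(T@np.array(c['T_tool_cam']))
def proj(KV,P):
    K,V=KV;P=np.atleast_2d(P);p=P@V[:3,:3].T+V[:3,3];p=p*[1,-1,-1];q=p@K.T;return q[:,:2]/q[:,2:]
def ray(KV,uv):
    K,V=KV;d=np.linalg.inv(K)@[uv[0],uv[1],1.];d=d*[1,-1,-1];Rm=V[:3,:3];return -Rm.T@V[:3,3],Rm.T@d/np.linalg.norm(d)
def atz(KV,uv,z):
    o,d=ray(KV,uv);return o+d*(z-o[2])/d[2]
def tri(obs):
    A=np.zeros((3,3));b=np.zeros(3)
    for KV,uv in obs:
        o,d=ray(KV,uv);M=np.eye(3)-np.outer(d,d);A+=M;b+=M@o
    return np.linalg.solve(A,b)
def crop(im,x0,y0,x1,y1,s,fn):
    cv2.imwrite(fn,cv2.resize(im[y0:y1,x0:x1],None,fx=s,fy=s,interpolation=cv2.INTER_CUBIC))
E
python3 - <<'E'
from h import *
print({k:v for k,v in calibration('top').items() if k not in('view',)}, )
t=cv2.imread('pics/top0.png');s=cv2.imread('pics/scene0.png')
crop(t,460,210,540,310,6,'pics/a.png');crop(t,310,230,410,300,7,'pics/b.png');crop(t,100,220,220,310,6,'pics/c.png')
crop(s,120,190,200,280,6,'pics/d.png');crop(s,240,230,340,305,7,'pics/e.png');crop(s,440,190,570,355,3.6,'pics/f.png')
E
```

```text
{'fx': 572.9900924646386, 'fy': 572.9900924646386, 'cx': 331.0915585588508, 'cy': 238.93694437285828}
```

View pics/a.png

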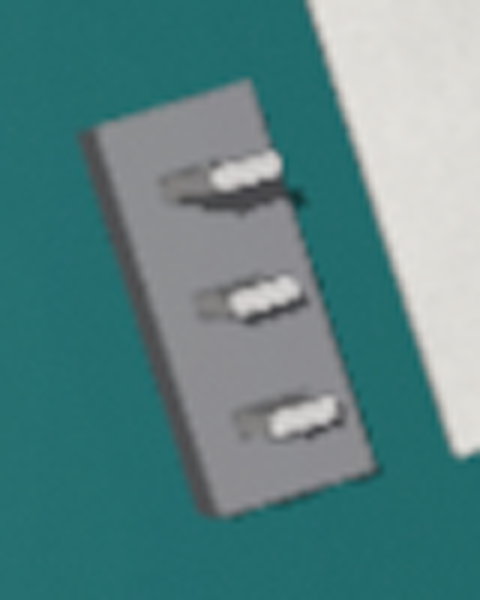

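View pics/b.png

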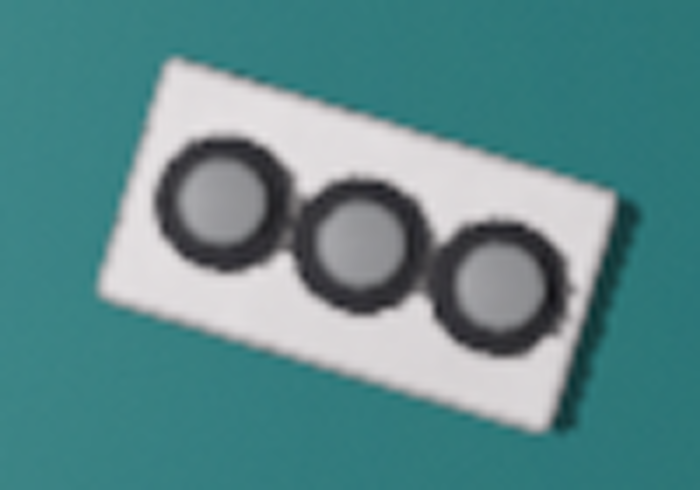

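View pics/c.png

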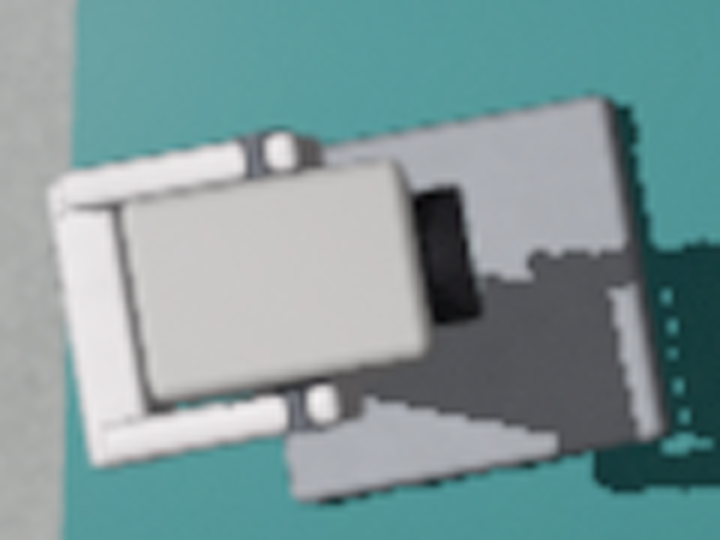

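View pics/d.png

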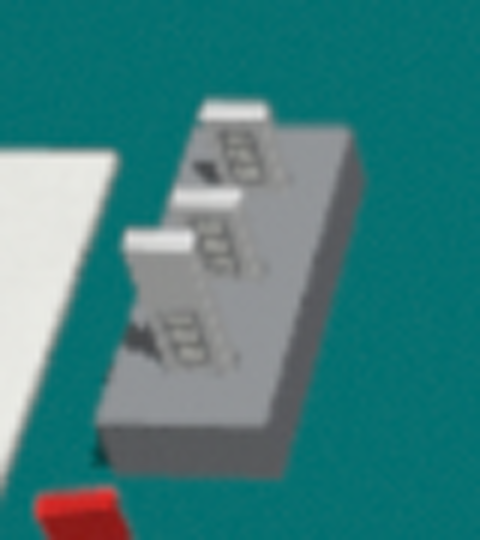

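View pics/e.png

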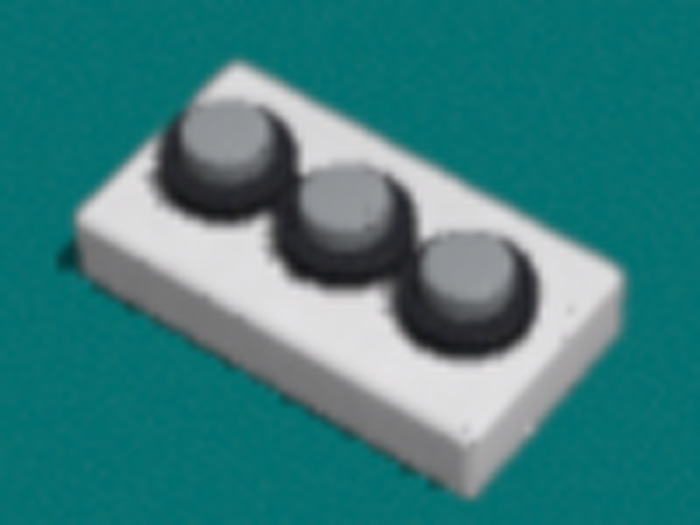

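View pics/f.png

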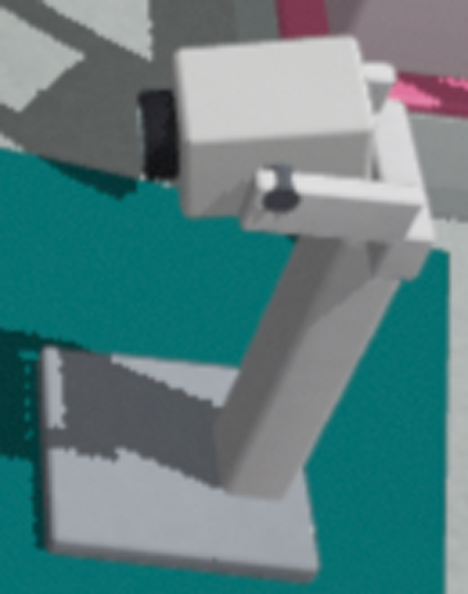

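```bash
python3 - <<'E'
from h import *
T=cam('top');S=cam('scene')
print('scene cam',ray(S,(320,240)))
def tp(x,y,x0,y0,s):return ((x+.5)/s-.5+x0,(y+.5)/s-.5+y0)
for n,a,b in(('L',(222,200),(468,262)),('M',(361,243),(345,196)),('R',(500,286),(225,130))):
    a=tp(*a,310,230,7);b=tp(*b,240,230,7);P=tri([(T,a),(S,b)]);print(n,P,proj(T,P)-a,proj(S,P)-b)
# box top corners z=30
for c in((172,60),(618,193),(548,432),(98,293)): print('box',atz(T,tp(*c,310,230,7),30))
for c in((95,128),(250,80),(378,470),(220,517)): print('rack',atz(T,tp(*c,460,210,6),30))
# cassette tops, tall 93 top; others 68
for a,b in(((246,172),(160,241)),((264,298),(207,198)),((306,417),(235,111))):
    a=tp(*a,460,210,6);b=tp(*b,120,190,6);P=tri([(T,a),(S,b)]);print('cas',P,proj(T,P)-a)
for c in((605,97),(660,437),(297,502)): print('base',atz(T,tp(*c,100,220,6),18))
for c in((138,200),(405,165),(428,355),(158,398)): print('headtop',atz(T,tp(*c,100,220,6),300))
E
```

```text
scene cam (array([1171.94681205,  262.31534128,  873.61273204]), array([-0.64562204, -0.20517037, -0.73557957]))
L [534.40990031  31.80527339  56.38386831] [[ 0.12805923 -0.04164279]] [[0.14319024 0.00293609]]
M [521.34125819 -11.25457108  55.40815042] [[ 0.13134006 -0.04529129]] [[0.1454076  0.00386629]]
R [508.31994567 -54.39148192  55.42020658] [[ 0.20324731 -0.07382865]] [[0.22285787 0.0074186 ]]
box [579.16000451  47.5974248   30.        ]
box [537.72277459 -93.43717035  30.        ]
box [462.40866211 -71.24636873  30.        ]
box [505.44483336  70.62316662  30.        ]
rack [ 596.62497206 -265.46687766   30.        ]
rack [ 614.67527914 -322.94450949   30.        ]
rack [ 471.15883006 -368.17485243   30.        ]
rack [ 453.69865384 -309.93617136   30.        ]
cas [ 576.7947595  -301.76699739   96.24387456] [[ 0.15219834 -0.07468625]]
cas [ 533.39243869 -315.19390676   71.10021756] [[ 0.20888273 -0.09892018]]
cas [ 490.89876219 -328.96806639   71.43586247] [[-0.03533839  0.01620906]]
base [583.86753569 346.6496943   18.        ]
base [457.69557088 324.04351193  18.        ]
base [433.10612543 458.05699412  18.        ]
headtop [535.90280799 417.03303809 300.        ]
headtop [546.41490368 339.78969883 300.        ]
headtop [491.43059532 331.98505728 300.        ]
headtop [478.67275937 409.79951139 300.        ]
```

```bash
python3 - <<'E'
from h import *
o=ctrl.get_obs();M=R.from_rotvec(o['orientation']).as_matrix();print(M.round(3))
print('yaw of tool y',np.arctan2(M[1,1],M[0,1]),'tool z',np.arctan2(M[1,2],M[0,2]))
T=cam('top')
for c in((257,157),(297,408)):
  print(atz(T,((c[0]+.5)/6-.5+100,(c[1]+.5)/6-.5+220),270))
E
```

```text
[[-0.001  0.452  0.892]
 [-0.001  0.892 -0.452]
 [-1.    -0.001 -0.   ]]
yaw of tool y 1.1020294756668505 tool z -0.46876688823287277
[549.85770188 392.70210649 270.        ]
[475.10398291 379.0429983  270.        ]
```

Call:
move_arm(
  rows=[
    [9,-58,2,-0.15,1],
    [18,-116,4,-0.3,1],
    [27,-174,6,-0.45,1],
    [36,-232,8,-0.6,1],
    [45,-290,8,-0.75,1],
    [54,-348,8,-0.9,1],
    [63,-406,8,-1.05,1],
    [110,-435,-25,-1.2,1],
    [157,-465,-60,-1.3,1],
    [205,-495,-95,-1.4,1],
    [252,-525,-120,-1.4,1],
    [252,-525,-120,-1.4,1],
  ],
)

```text
t: 1.65
ee_pos: [535.6, 30.3, 99.9]
orientation: [1.426, 1.054, -1.43]
ft_force: [-1.2, 0.2, 1.1]
width: 0.5
```

```bash
python3 - <<'E'
from h import *
o=ctrl.get_obs();print(o['t'],o['ee_pos'],o['ft_force'],o['width'])
W=cam('wrist');im=get_image('wrist')
for P in((534.4,31.8,54),(521.3,-11.3,54),(508.3,-54.4,54),o['ee_pos']):
  u=proj(W,P)[0];print(u);cv2.circle(im,(int(u[0]),int(u[1])),4,(0,0,255),1)
cv2.imwrite('pics/w1.png',im)
E
```

```text
1.65 [535.63542072  30.33097168  99.87520964] [-1.15031355  0.2220856   1.1475751 ] 0.5288701539711089
[315.80292898 262.91403421]
[316.40818283 339.56861546]
[317.11530476 408.35750989]
[318.72285388 302.5203804 ]
```

View pics/w1.png

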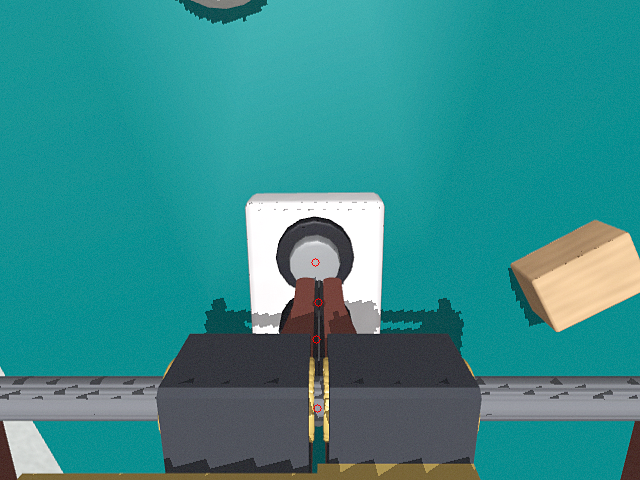

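Call:
move_arm(
  rows=[
    [-1,1.5,-30,0,1],
    [-1,1.5,-42,0,1],
    [-1,1.5,-46,0,1],
    [-1,1.5,-48,0,1],
    [-1,1.5,-48,0,1],
  ],
)

```text
t: 2.33
ee_pos: [534.2, 32.6, 53.1]
orientation: [1.426, 1.054, -1.428]
ft_force: [-0.0, 0.5, 0.3]
width: 0.4
```

Call:
move_arm(
  rows=[
    [0,0,-2,0,1],
    [0,0,-3,0,1],
    [0,0,-3,0,1],
  ],
)

```text
t: 2.7
ee_pos: [534.6, 32.6, 50.4]
orientation: [1.426, 1.053, -1.428]
ft_force: [-0.6, 0.0, 2.2]
width: 0.2
```

Call:
move_arm(
  rows=[
    [0,0,-2,0,1],
    [0,0,-3,0,1],
    [0,0,-3,0,1],
  ],
)

```text
t: 3.08
ee_pos: [534.6, 32.6, 47.4]
orientation: [1.426, 1.053, -1.428]
ft_force: [-0.9, 0.1, 4.8]
width: 0.6
```

Call:
move_arm(
  rows=[
    [0,0,-1,0,1],
    [0,0,-2,0,1],
    [0,0,-2,0,1],
  ],
)

```text
t: 3.45
ee_pos: [534.6, 32.7, 46.2]
orientation: [1.426, 1.053, -1.428]
ft_force: [-3.5, -0.1, 14.5]
width: 0.5
```

Call:
move_arm(
  rows=[
    [0,0,10,0,1],
    [0,0,26,0,1],
    [-13,-43,28,0,1],
    [-26.3,-87,28,0,1],
    [-26.3,-87,20,0,1],
    [-26.3,-87,8,0,1],
    [-26.3,-87,2,0,1],
    [-26.3,-87,0,0,1],
    [-26.3,-87,-1,0,1],
    [-26.3,-87,-1,0,1],
  ],
)

```text
t: 4.7
ee_pos: [508.6, -53.7, 46.1]
orientation: [1.425, 1.054, -1.427]
ft_force: [-4.0, -1.5, 16.2]
width: 0.2
```

Call:
move_arm(
  rows=[
    [0,0,10,0,1],
    [0,0,26,0,1],
    [6,21,28,0,1],
    [12.7,42.4,28,0,1],
    [12.7,42.4,20,0,1],
    [12.7,42.4,8,0,1],
    [12.7,42.4,2,0,1],
    [12.7,42.4,0,0,1],
    [12.7,42.4,-1,0,1],
    [12.7,42.4,-1,0,1],
  ],
)

```text
t: 5.95
ee_pos: [520.8, -11.6, 46.1]
orientation: [1.425, 1.054, -1.428]
ft_force: [-4.9, 2.8, 18.6]
width: 0.4
```

Call:
move_arm(
  rows=[
    [0,0,30,0,1],
    [0,0,84,0,1],
    [10,-55,104,-0.18,0.5],
    [20,-110,104,-0.36,0],
    [32,-170,104,-0.54,-1],
    [44,-230,104,-0.72,-1],
    [56,-290,104,-0.88,-1],
    [56,-291,104,-0.97,-1],
    [56,-291,104,-0.97,-1],
  ],
)

```text
t: 7.08
ee_pos: [575.8, -303.6, 149.2]
orientation: [2.059, 0.315, -2.063]
ft_force: [-0.1, -0.0, 0.2]
width: 66.6
```

```bash
python3 - <<'E'
from h import *
o=ctrl.get_obs();print(o['t'],o['ee_pos'],o['ft_force'],o['width'])
M=R.from_rotvec(o['orientation']).as_matrix();print(np.arctan2(M[1,1],M[0,1]))
W=cam('wrist');im=get_image('wrist');cv2.imwrite('pics/w2raw.png',im)
a=np.radians(17.3);c=np.array([534.,-316.6]);ex=np.array([np.cos(a),np.sin(a)]);ey=np.array([-ex[1],ex[0]])
for rx,z in((45,93),(0,68),(-45,68)):
  for sx,sy in((4,12),(4,-12),(-4,12),(-4,-12)):
    u=proj(W,[*(c+ex*(rx+sx)+ey*sy),z])[0];cv2.circle(im,(int(u[0]),int(u[1])),2,(0,0,255),-1)
for rx in(75,-75):
  for sy in (30,-30):
    u=proj(W,[*(c+ex*rx+ey*sy),30])[0];cv2.circle(im,(int(u[0]),int(u[1])),3,(0,255,0),-1)
cv2.imwrite('pics/w2.png',im)
cv2.imwrite('pics/top2.png',get_image('top'))
E
```

```text
7.075 [ 575.76522577 -303.59335206  149.15639367] [-0.05788904 -0.02202007  0.15066541] 66.60890265819285
-1.2704374541193812
```

View pics/w2.png

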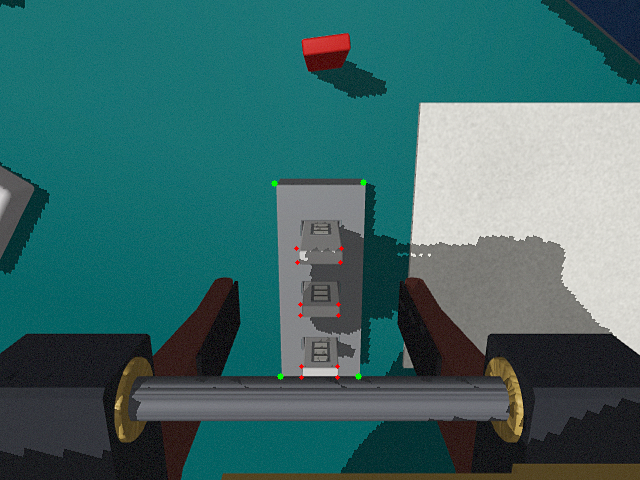

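Call:
move_arm(
  rows=[
    [1,1,-40,0.003,-1],
    [1,1,-75,0.003,-1],
    [1,1,-85,0.003,-0.3],
    [1,1,-85,0.003,1],
    [1,1,-85,0.003,1],
    [1,1,-85,0.003,1],
    [1,1,-85,0.003,1],
    [1,1,-85,0.003,1],
    [1,1,-85,0.003,1],
    [1,1,-85,0.003,1],
  ],
)

```text
t: 8.43
ee_pos: [577.4, -301.9, 64.7]
orientation: [2.056, 0.32, -2.058]
ft_force: [0.7, -2.9, -0.3]
width: 23.9
```

Call:
move_arm(
  rows=[
    [0,0,5,0,1],
    [0,0,15,0,1],
    [0,0,27,0,1],
    [0,0,36,0,1],
    [0,0,36,0,1],
  ],
)

```text
t: 9.05
ee_pos: [578.0, -302.0, 102.0]
orientation: [2.057, 0.319, -2.056]
ft_force: [0.2, -0.3, -0.4]
width: 24.1
```

```bash
python3 - <<'E'
from h import *
o=ctrl.get_obs();print(o['t'],o['ee_pos'],o['ft_force'],o['width'])
im=get_image('wrist');cv2.imwrite('pics/w3.png',im)
T=cam('top');print(atz(T,(481,192),40),atz(T,(475,197),0),atz(T,(490,188),60))
s=get_image('scene');crop(s,110,160,210,310,4,'pics/s3.png')
E
```

```text
9.05 [ 577.98135883 -301.95168087  101.97444574] [ 0.20293741 -0.30024762 -0.42953399] 24.09361133957747
[ 682.0835617  -276.11948753   40.        ] [ 676.2040709  -272.84003593    0.        ] [ 688.10173053 -290.51993156   60.        ]
```

View pics/w3.png

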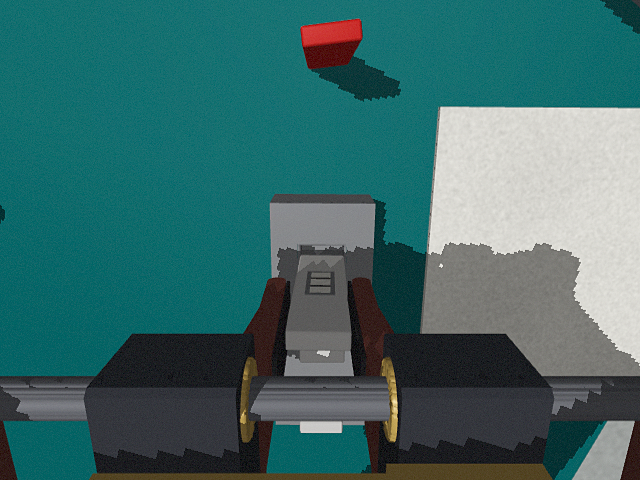

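View pics/s3.png

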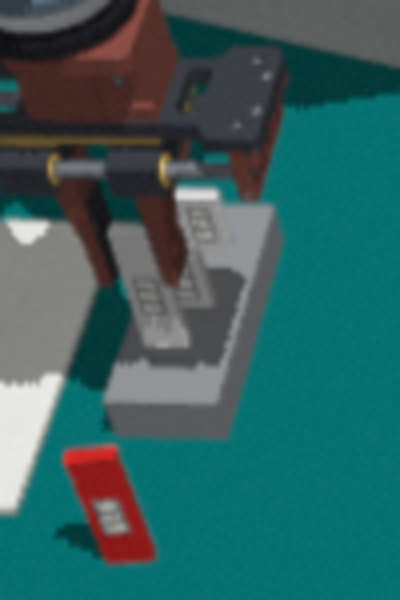

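```bash
python3 - <<'E'
from h import *
s=cv2.imread('pics/scene0.png');t=cv2.imread('pics/top0.png')
crop(s,474,196,560,256,9,'pics/f2.png');crop(t,105,236,185,301,9,'pics/c2.png')
E
```

```text
(no output)
```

View pics/f2.png

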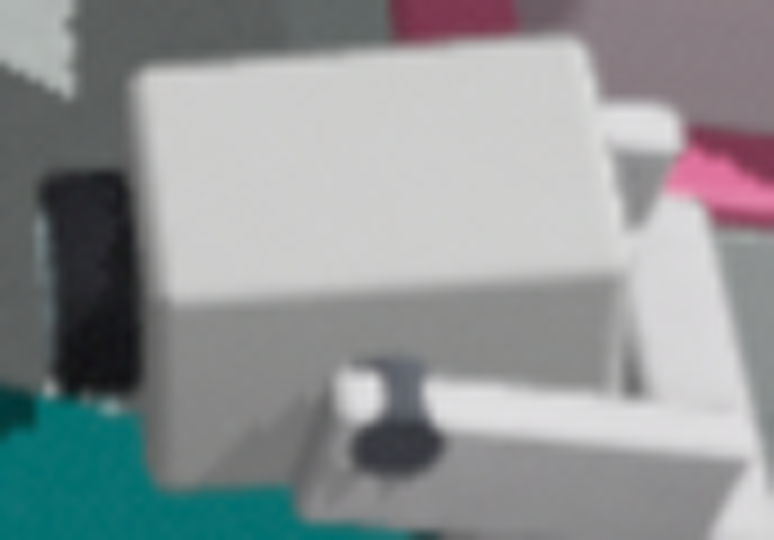

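View pics/c2.png

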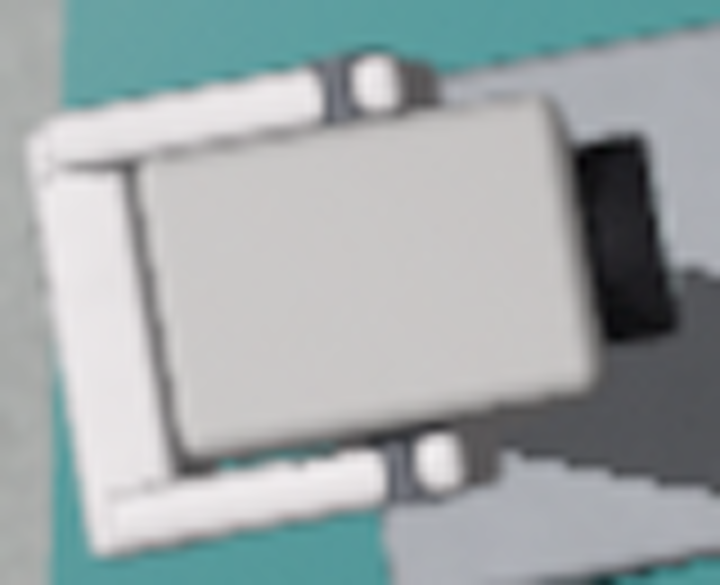

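```bash
cat > fit.py <<'E'
from h import *
from scipy.optimize import least_squares
T=cam('top');S=cam('scene')
def tp(x,y,x0,y0,s):return ((x+.5)/s-.5+x0,(y+.5)/s-.5+y0)
sc=[tp(*p,474,196,9) for p in((133,68),(585,36),(624,271),(166,304),(158,492))]
tc=[tp(*p,105,236,9) for p in((562,96),(600,390),(184,461),(138,157))]
def frame(p):
    psi,th,ax,ay,ox,oz=p[:6]
    Rm=R.from_euler('z',psi).as_matrix()@R.from_euler('y',-th).as_matrix()
    # lens -x must look down: x axis up -> R_y(-th) maps x to (cos,0,sin)
    return Rm,np.array([ax,ay,270.])
def corner(p,sx,sy,sz):
    Rm,a=frame(p);return a+Rm@np.array([p[4]+40*sx,30*sy,p[5]+27.5*sz])
# reader x ~ +Y world, reader y ~ -X world. front=-x. 'far from scene cam'= low world x = +y
SC=[(-1,1,1),(1,1,1),(1,-1,1),(-1,-1,1),(-1,-1,-1)]
TC=[(-1,-1,1),(-1,1,1),(1,1,1),(1,-1,1)]
def res(p):
    ds=p[6:8];dt=p[8:10]
    r=[]
    for q,c in zip(sc,SC): r+=list(proj(S,corner(p,*c))[0]+ds-q)
    for q,c in zip(tc,TC): r+=list(proj(T,corner(p,*c))[0]+dt-q)
    r+=list(np.array(p[6:])/1.0)
    r+=[(p[4])/10,(p[5])/5]
    return np.array(r)
p0=[1.75,.3,512.5,386,0,0,0,0,0,0]
if __name__=='__main__':
    f=least_squares(res,p0);print(f.x.round(3));print(f.fun.round(2))
    J=f.jac;C=np.linalg.inv(J.T@J)*.3**2;print('sd',np.sqrt(np.diag(C)).round(3))
    p=f.x;Rm,a=frame(p);L=a+Rm@[-56,0,0];F=a+Rm@[-156,0,0];print('lens',L,'focus',F)
    s=cv2.imread('pics/scene0.png');t=cv2.imread('pics/top0.png')
    for im,K,d,x0,y0,n in((s,S,p[6:8],474,196,'f3'),(t,T,p[8:10],105,236,'c3')):
        big=cv2.resize(im[y0:y0+65,x0:x0+86],None,fx=9,fy=9,interpolation=cv2.INTER_CUBIC)
        def dr(P,col):
            u=(proj(K,P)+d-[x0,y0]+.5)*9-.5;cv2.polylines(big,[u.round().astype(int)],False,col,1)
        cs=[(-1,-1,1),(-1,1,1),(1,1,1),(1,-1,1),(-1,-1,1),(-1,-1,-1),(1,-1,-1),(1,-1,1)]
        dr(np.array([corner(p,*c) for c in cs]),(0,0,255))
        an=np.linspace(0,2*np.pi,60)
        dr(np.array([L+Rm@[0,21*np.cos(k),21*np.sin(k)] for k in an]),(0,255,0))
        dr(np.array([a+Rm@[0,-55,0],a+Rm@[0,55,0]]),(255,0,255))
        cv2.imwrite(f'pics/{n}.png',big)
E
python3 fit.py
```

```text
[ 1.74400e+00  2.44000e-01  5.10402e+02  3.84923e+02 -1.49400e+00
 -1.50400e+00  2.85000e-01 -4.67000e-01 -1.40000e-02 -6.32000e-01]
[-0.83 -0.31  1.   -0.41  2.09 -0.08 -1.77 -0.6  -0.77  1.86 -0.05 -0.31
  0.9   0.57 -0.41  0.42 -0.42 -0.05  0.28 -0.47 -0.01 -0.63 -0.15 -0.3 ]
sd [0.004 0.007 0.76  2.819 2.754 0.903 0.239 0.28  0.223 0.286]
lens [519.78133228 331.39124692 256.4966705 ] focus [536.53046451 235.79822658 232.38358209]
```

View pics/f3.png

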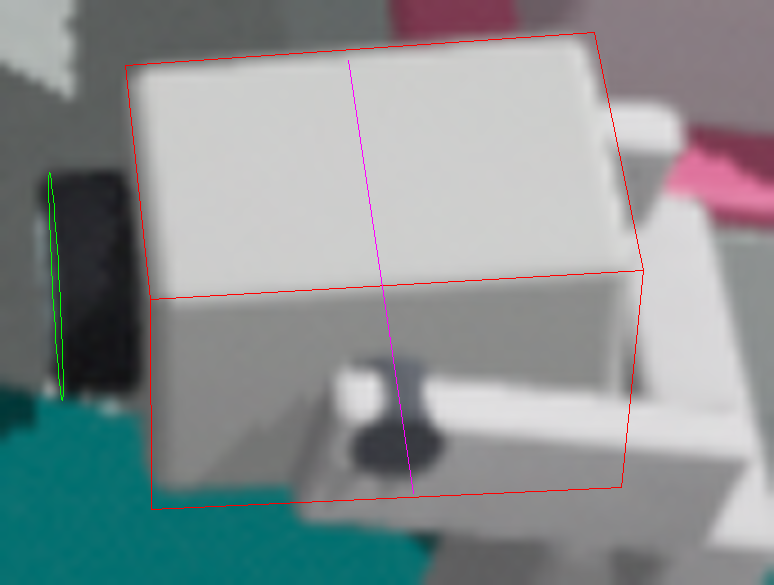

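View pics/c3.png

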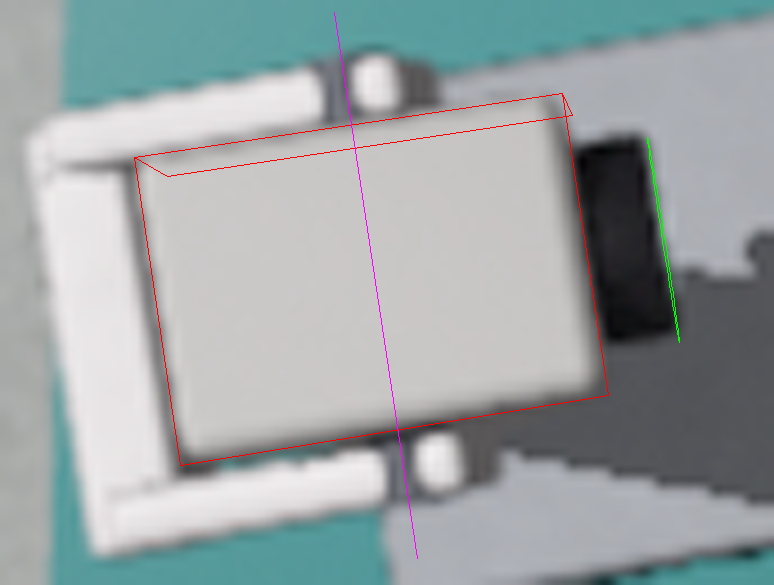

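```bash
python3 - <<'E'
import fit;from fit import *
def corner2(p,sx,sy,sz):
    Rm,a=frame(p);return a+Rm@np.array([p[4]+p[10]*sx,p[11]*sy,p[5]+p[12]*sz])
fit.corner=corner2
def res2(p):
    r=res(p);return np.concatenate([r,(np.array(p[10:13])-[40,30,27.5])/2])
f=least_squares(res2,p0+[40,30,27.5]);print(f.x.round(3));print(f.fun.round(2))
p=f.x;Rm,a=frame(p);print(a+Rm@[-56,0,0],a+Rm@[-156,0,0])
E
```

```text
[ 1.75200e+00  3.07000e-01  5.19112e+02  3.69963e+02  1.54440e+01
  1.22040e+01 -8.86000e-01  1.41200e+00  2.66000e-01  2.19900e+00
  3.07430e+01  2.19980e+01  1.27520e+01]
[  4.23   6.25  -5.45   5.08  -5.78  -1.5    3.01  -0.71   4.89 -10.54
  -4.93   4.25  -5.17  -3.77   4.35  -5.65   5.49   2.98  -0.89   1.41
   0.27   2.2   30.74  22.    12.75   1.54   2.44  -4.63  -4.    -7.37]
[528.71847179 317.45919235 253.05754485] [545.87375334 223.70222699 222.80316066]
```

```bash
sed -i 's/p\[6:\])\/1.0/p[6:10])\/1.0/' fit.py; python3 - <<'E'
import fit;from fit import *
def corner2(p,sx,sy,sz):
    Rm,a=frame(p);return a+Rm@np.array([p[4]+p[10]*sx,p[11]*sy,p[5]+p[12]*sz])
fit.corner=corner2
def res2(p):
    r=res(p);return np.concatenate([r,(np.array(p[10:13])-[40,30,27.5])/2])
f=least_squares(res2,p0+[40,30,27.5]);print(f.x.round(3));print(f.fun.round(2))
p=f.x;Rm,a=frame(p);print(a+Rm@[-56,0,0],a+Rm@[-156,0,0])
E
```

```text
[ 1.74400e+00  2.46000e-01  5.11735e+02  3.82838e+02  7.46000e-01
  7.42000e-01  1.02000e-01 -1.31000e-01  5.30000e-02 -1.71000e-01
  3.85570e+01  2.94760e+01  2.58110e+01]
[-0.06  0.13  0.01  0.07  0.94 -0.04 -1.02 -0.57  0.03  0.55 -0.84 -0.01
  0.01  0.33  0.35 -0.13  0.44 -0.03  0.1  -0.13  0.05 -0.17  0.07  0.15
 -0.72 -0.26 -0.84]
[521.08143319 329.34071305 256.33813585] [537.77195311 233.80929071 231.94194987]
```

Call:
move_arm(
  rows=[
    [14,4.5,4,0,1],
    [40,12.5,4,0,1],
    [40,12.5,-10,0,1],
    [40,12.5,-21,0,1],
    [40,12.5,-21,0,1],
  ],
)

```text
t: 9.78
ee_pos: [615.5, -288.7, 77.7]
orientation: [2.054, 0.322, -2.063]
ft_force: [0.2, -0.7, -0.3]
width: 23.7
```

```bash
cat > cas.py <<'E'
from h import *
o=ctrl.get_obs();print(o['t'],o['ee_pos'],o['ft_force'],o['width'])
M=R.from_rotvec(o['orientation']).as_matrix();W=cam('wrist')
import sys
n=sys.argv[1];im=get_image('wrist');cv2.imwrite(f'pics/{n}raw.png',im);crop(im,240,180,400,360,4,f'pics/{n}.png')
E
python3 cas.py w4
```

```text
9.775 [ 615.54575031 -288.67820684   77.73091291] [ 0.21473405 -0.73767495 -0.32291995] 23.682974396575705
```

View pics/w4.png

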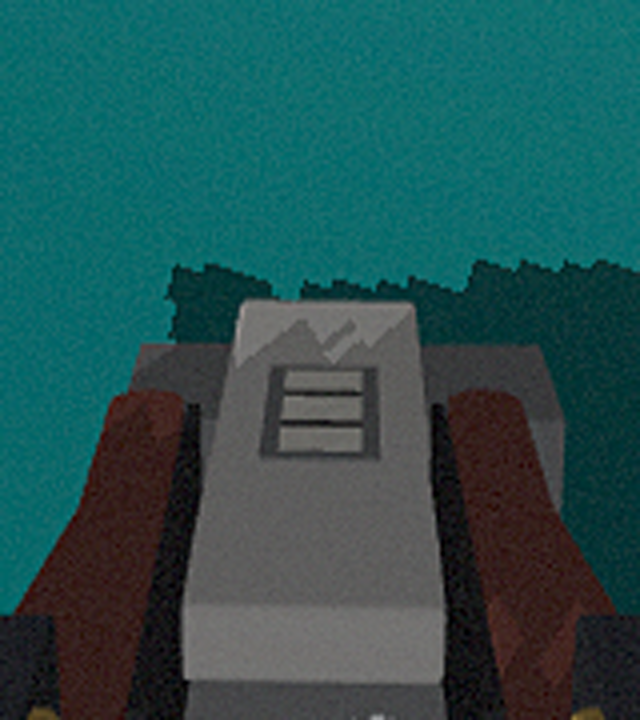

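```bash
cat > cfit.py <<'E'
from h import *
from scipy.optimize import least_squares
# cassette pose in tool frame from wrist px. params: th(lean back), rz, rx, tx,ty,tz (foot origin in tool)
R0=np.array([[0,0,-1.],[0,-1,0],[-1,0,0]])
MOD=dict(fl=(4,12,0),fr=(4,-12,0),tl=(4,12,85),tr=(4,-12,85),bl=(-4,12,85),br=(-4,-12,85),
 wl=(4,6.5,26.5),wr=(4,-6.5,26.5),vl=(4,6.5,53.5),vr=(4,-6.5,53.5))
def fit(px):
    c=calibration('wrist');K=np.array([[c['fx'],0,c['cx']],[0,c['fy'],c['cy']],[0,0,1.]]);V=np.linalg.inv(np.array(c['T_tool_cam']))
    ks=list(px);P=np.array([MOD[k] for k in ks],float);q=np.array([px[k] for k in ks])
    def pose(p): return R0@R.from_euler('xyz',[p[2],-p[0],p[1]]).as_matrix(),p[3:6]
    def res(p):
        Rm,t=pose(p);return np.concatenate([(proj((K,V),P@Rm.T+t)-q).ravel(),[p[1]/.03,p[2]/.03]])
    f=least_squares(res,[.1,0,0,56,0,0]);print('th,rz,rx,t',f.x.round(3),'res',dict(zip(ks,f.fun[:-2].reshape(-1,2).round(1).tolist())))
    return f.x,pose(f.x)
def cr(x,y,x0=240,y0=180,s=4): return((x+.5)/s-.5+x0,(y+.5)/s-.5+y0)
E
python3 - <<'E'
from cfit import *
px=dict(fl=cr(243,300),fr=cr(414,300),tl=cr(188,605),tr=cr(442,604),bl=cr(184,682),br=cr(443,682),wl=cr(273,367),wr=cr(380,367),vl=cr(260,458),vr=cr(380,458))
px2={k:v for k,v in px.items() if k[0] not in'wv'}
fit(px);p,(Rm,t)=fit(px2)
c=calibration('wrist');K=np.array([[c['fx'],0,c['cx']],[0,c['fy'],c['cy']],[0,0,1.]]);V=np.linalg.inv(np.array(c['T_tool_cam']))
for k in('wl','vr'):
  u=proj((K,V),Rm@np.array(MOD[k])+t)[0];print(k,((u-[240,180]+.5)*4-.5))
E
```

```text
th,rz,rx,t [ 1.100e-02  9.000e-03 -2.300e-02  6.219e+01  1.798e+00  3.711e+00] res {'fl': [0.0, -0.4], 'fr': [0.0, -0.4], 'tl': [-1.1, -0.3], 'tr': [0.6, 0.2], 'bl': [0.6, -0.5], 'br': [0.0, -0.1], 'wl': [0.1, 0.3], 'wr': [-0.7, 0.4], 'vl': [0.4, 0.4], 'vr': [-0.0, 0.4]}
th,rz,rx,t [ 1.1000e-02  8.0000e-03 -2.2000e-02  6.2997e+01  1.7130e+00  4.2490e+00] res {'fl': [-0.0, 0.0], 'fr': [-0.2, 0.0], 'tl': [-0.9, -0.1], 'tr': [0.4, 0.4], 'bl': [0.8, -0.4], 'br': [-0.1, -0.0]}
wl [273.06477424 370.04864823]
vr [379.32743125 461.12680922]
```

Call:
move_arm(
  rows=[
    [-4,-1.2,0,0,1],
    [-7.6,-2.4,0,0,1],
    [-10.5,-3.3,0,0,1],
    [-13.4,-4.2,0,0,1],
    [-16.2,-5,0,0,1],
    [-18.1,-5.6,0,0,1],
    [-18.1,-5.6,0,0,1],
  ],
)

```text
t: 10.7
ee_pos: [599.7, -295.0, 79.4]
orientation: [2.059, 0.319, -2.057]
ft_force: [6.1, 0.2, -2.6]
width: 24.0
```

```bash
python3 cas.py w5
```

```text
10.7 [ 599.74517053 -295.01135779   79.44217059] [ 6.12252265  0.16553688 -2.59690676] 24.042240045019202
```

View pics/w5.png

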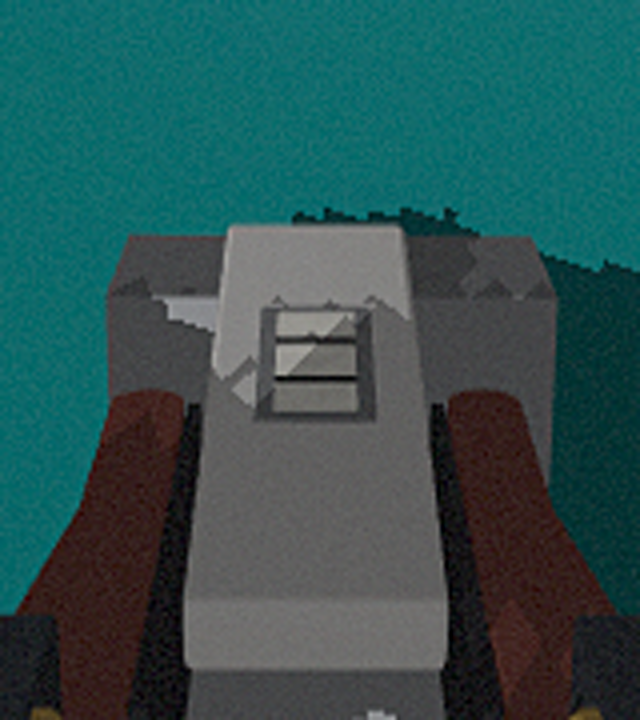

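```bash
python3 - <<'E'
from cfit import *
px=dict(fl=cr(228,226),fr=cr(402,226),tl=cr(188,598),tr=cr(446,598),bl=cr(185,669),br=cr(446,669),wl=cr(264,307),wr=cr(373,307),vl=cr(254,420),vr=cr(375,420))
fit(px)
E
```

```text
th,rz,rx,t [ 1.3000e-01 -1.0000e-03  0.0000e+00  6.0505e+01  6.0000e-03 -7.8870e+00] res {'fl': [0.2, -0.7], 'fr': [0.4, -0.6], 'tl': [-0.9, -0.3], 'tr': [0.5, -0.2], 'bl': [0.5, -0.2], 'br': [-0.2, -0.1], 'wl': [-0.2, 0.7], 'wr': [-1.0, 0.7], 'vl': [0.5, 0.3], 'vr': [0.3, 0.3]}
```

Call:
move_arm(
  rows=[
    [-3,-0.8,0,0,1],
    [-6,-1.6,0,0,1],
    [-8.5,-2.4,0,0,1],
    [-11,-3,0,0,1],
    [-11,-3,0,0,1],
  ],
)

```text
t: 11.38
ee_pos: [590.3, -298.1, 80.2]
orientation: [2.062, 0.317, -2.052]
ft_force: [5.5, 1.5, -2.6]
width: 23.9
```

```bash
python3 cas.py w6
```

```text
11.375 [ 590.33994265 -298.14611633   80.20754657] [ 5.51915114  1.48389416 -2.55679445] 23.924351956625443
```

View pics/w6.png

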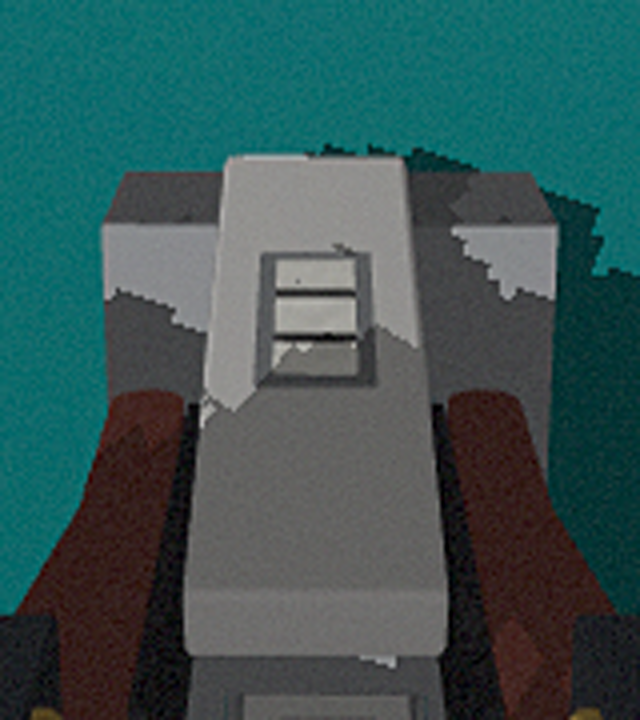

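```bash
python3 - <<'E'
from cfit import *
px=dict(fl=cr(227,156),fr=cr(403,156),tl=cr(188,589),tr=cr(446,589),bl=cr(186,656),br=cr(446,656),wl=cr(262,252),wr=cr(371,252),vl=cr(255,385),vr=cr(375,385))
fit(px)
E
```

```text
th,rz,rx,t [ 2.4400e-01 -1.0000e-03  2.0000e-03  5.9093e+01 -9.8000e-02 -1.8329e+01] res {'fl': [-0.2, -0.7], 'fr': [0.4, -0.7], 'tl': [-0.9, 0.0], 'tr': [0.7, 0.1], 'bl': [0.4, -0.5], 'br': [-0.2, -0.5], 'wl': [-0.1, 0.8], 'wr': [-0.4, 0.8], 'vl': [0.0, 0.3], 'vr': [0.4, 0.3]}
```

Call:
move_arm(
  rows=[
    [6,1.8,0,0,1],
    [12,3.6,0,0,1],
    [12,3.6,40,0,1],
    [12,3.6,90,0,1],
    [10,20,140,0.15,1],
    [0,70,180,0.3,1],
    [-10,125,220,0.45,1],
    [-20,180,245,0.6,1],
    [-30,240,245,0.75,1],
    [-40,300,245,0.9,1],
    [-45,360,245,1.05,1],
    [-45,418,245,1.2,1],
  ],
)

```text
t: 12.92
ee_pos: [544.6, 121.9, 325.6]
orientation: [1.257, 1.183, -1.251]
ft_force: [0.9, 0.4, -1.0]
width: 24.0
```

```bash
python3 cas.py w7
```

```text
12.925 [544.59462072 121.88084462 325.6317396 ] [ 0.94999424  0.44371312 -0.98584402] 23.969205595919572
```

View pics/w7raw.png

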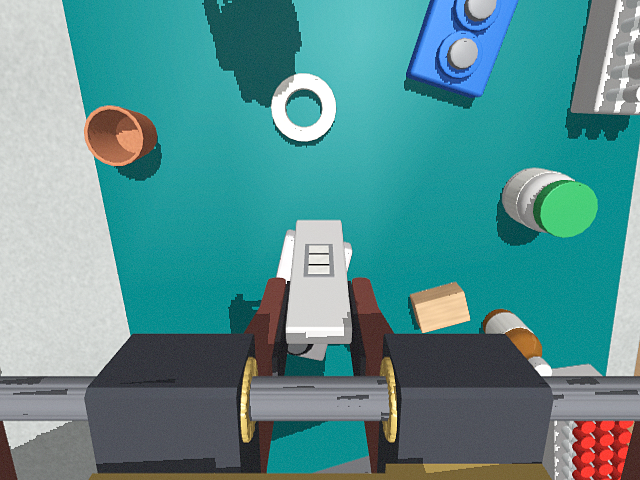

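Call:
move_arm(
  rows=[
    [40,40,0,0.12,1],
    [80,85,0,0.24,1],
    [115,130,0,0.25,1],
    [145,175,0,0.25,1],
    [150,204,0,0.25,1],
    [150,204,0,0.25,1],
  ],
)

```text
t: 13.72
ee_pos: [694.3, 333.5, 324.3]
orientation: [1.065, 1.304, -1.058]
ft_force: [-0.7, -0.1, -0.8]
width: 23.7
```

```bash
python3 cas.py w8; python3 -c "
from h import *
o=ctrl.get_obs();np.savez('w8.npz',p=o['ee_pos'],r=o['orientation'])"
```

```text
13.725 [694.321643   333.46182097 324.25443068] [-0.68678064 -0.06494258 -0.78816469] 23.678015339450184
```

View pics/w8raw.png

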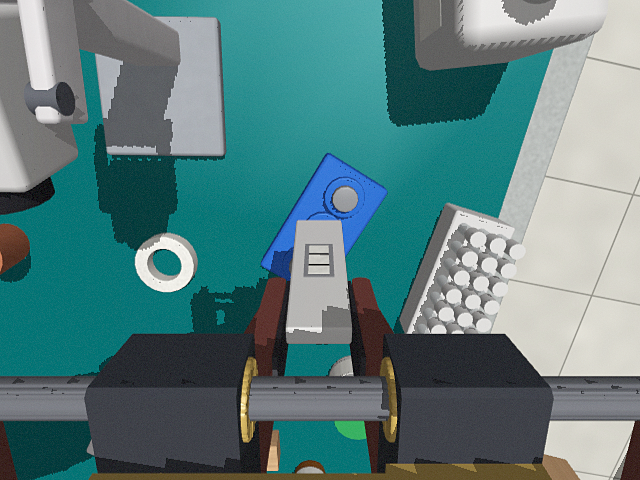

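Call:
move_arm(
  rows=[
    [-10,0,50,0,1],
    [-30,0,85,0,1],
    [-30,0,90,0,1],
    [-30,0,90,0,1],
  ],
)

```text
t: 14.28
ee_pos: [664.3, 330.9, 414.4]
orientation: [1.066, 1.303, -1.06]
ft_force: [0.4, -0.9, -1.5]
width: 23.7
```

```bash
python3 cas.py w9; python3 -c "
from h import *
o=ctrl.get_obs();np.savez('w9.npz',p=o['ee_pos'],r=o['orientation'])
im=cv2.imread('pics/w9raw.png');crop(im,0,0,260,220,3,'pics/w9c.png')"
```

```text
14.275 [664.29276332 330.88351215 414.36325089] [ 0.442815   -0.85592947 -1.45650991] 23.720946776380938
```

View pics/w9c.png

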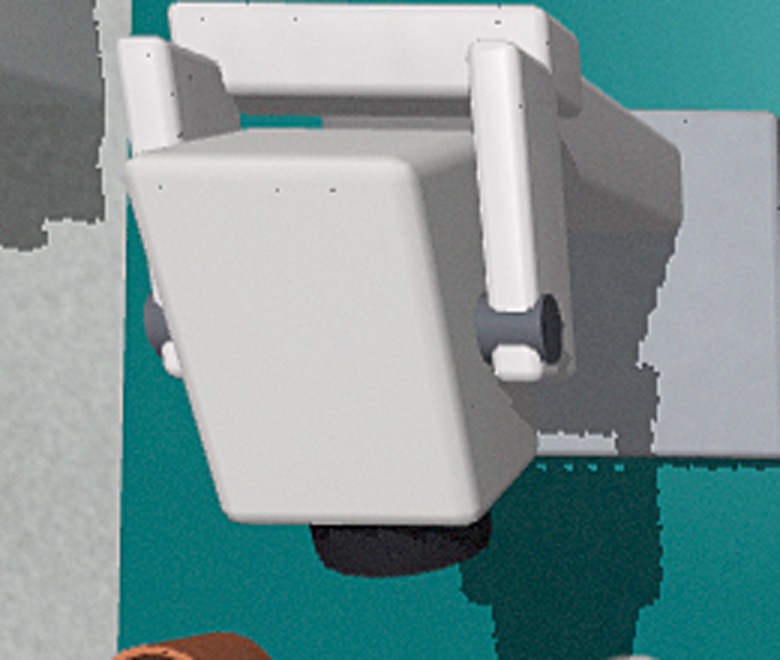

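```bash
cat > fit2.py <<'E'
from fit import *
def camw(fn):
    c=calibration('wrist');K=np.array([[c['fx'],0,c['cx']],[0,c['fy'],c['cy']],[0,0,1.]]);z=np.load(fn)
    X=np.eye(4);X[:3,:3]=R.from_rotvec(z['r']).as_matrix();X[:3,3]=z['p'];return K,np.linalg.inv(X@np.array(c['T_tool_cam']))
views=[(S,sc,SC,1.,0),(T,tc,TC,1.,0)]
W9=camw('w9.npz')
w9=[tp(*p,0,0,3) for p in((129,163),(413,157),(486,524),(227,521),(538,453))]
views.append((W9,w9,[(1,1,1),(1,-1,1),(-1,-1,1),(-1,1,1),(-1,-1,-1)],4.,0))
def run(views,fixd=False,pr=True,soff=1):
    n=len(views)
    def cor(p,c):
        Rm,a=frame(p);return a+Rm@np.array([p[4]+p[6]*c[0],p[7]*c[1],p[5]+p[8]*c[2]])
    def res(p):
        r=[]
        for i,(K,q,C,so,_) in enumerate(views):
            d=p[9+2*i:11+2*i]
            r+=list(((proj(K,np.array([cor(p,c) for c in C]))+d-np.array(q))).ravel());r+=list(d/so)
        r+=list((p[6:9]-[39,29.5,27])/1.);r+=[p[4]/4,p[5]/4]
        return np.array(r)
    f=least_squares(res,[1.745,.25,512,384,0,0,39,29,27]+[0]*(2*n));p=f.x
    if pr:
        print(p.round(3));k=0
        for v in views: m=2*len(v[1]);print('  res',f.fun[k:k+m].round(1));k+=m+2
        C=np.linalg.inv(f.jac.T@f.jac)*.5**2;print('sd',np.sqrt(np.diag(C))[:6].round(3))
        Rm,a=frame(p);print('lens',a+Rm@[-56,0,0],'focus',a+Rm@[-156,0,0])
    return p
if __name__=='__main__':
    run(views);run(views[:2]);run(views[2:])
E
python3 fit2.py
```

```text
[ 1.76100e+00  2.32000e-01  5.12702e+02  3.82968e+02 -2.38000e-01
 -1.01200e+00  3.83690e+01  2.89100e+01  2.54630e+01  4.59000e-01
 -1.22900e+00 -2.71000e-01  3.16000e-01 -1.97000e-01  5.22000e-01]
  res [-0.2  0.7 -0.5  0.6  0.9  0.1 -0.6 -0.4 -0.   0.3]
  res [-1.2 -0.1  0.1 -0.5  0.9 -0.3  0.5  0.6]
  res [-1.3 -1.5  0.2  1.3 -1.8 -0.3  0.7 -0.   2.2  0.5]
sd [0.004 0.007 0.864 2.06  1.961 1.124]
lens [523.0198032  329.45227461 257.12958036] focus [541.44461494 233.88913853 234.14668814]
[ 1.74400e+00  2.44000e-01  5.11581e+02  3.83435e+02  1.08000e-01
  4.31000e-01  3.85670e+01  2.94010e+01  2.63330e+01  1.12000e-01
 -1.50000e-01  5.50000e-02 -1.92000e-01]
  res [-0.1  0.1  0.   0.1  1.  -0.1 -1.  -0.7 -0.   0.9]
  res [-0.8  0.   0.   0.3  0.3 -0.2  0.4  0. ]
sd [0.007 0.012 0.967 2.1   1.961 1.238]
lens [520.93189477 329.91081556 256.4462419 ] focus [537.62964943 234.33156557 232.24310243]
[ 1.77200e+00  2.19000e-01  5.15355e+02  3.82136e+02 -6.60000e-01
 -2.96600e+00  3.85480e+01  2.90860e+01  2.58740e+01 -5.28700e+00
 -1.31100e+00]
  res [-0.9 -0.8  0.2  0.9 -1.7 -0.8  0.8  0.4  1.8  0.4]
sd [0.005 0.009 1.459 2.366 1.986 1.695]
lens [526.29418081 328.57965053 257.8303889 ] focus [545.82823781 232.94406736 236.0989405 ]
```

```bash
python3 - <<'E'
from fit2 import *
W8=camw('w8.npz')
for W,pts in((W9,[tp(660,456,0,0,3),tp(775,457,0,0,3)]),(W8,[(108,157),(224,156)]),(W8,[(224,156),(219,17)])):
    a,b=[atz(W,p,18) for p in pts];print(a,b,np.arctan2(*(b-a)[[1,0]]))
E
```

```text
[530.61209499 335.90847293  18.        ] [579.7176562  345.35945201  18.        ] 0.19013757045515509
[460.36394681 318.05667972  18.        ] [585.40602208 344.43880246  18.        ] 0.20793632589466782
[585.40602208 344.43880246  18.        ] [561.25275666 480.96999803  18.        ] 1.7458913081376253
```

Call:
move_arm(
  rows=[
    [-20,-60,10,0,1],
    [-60,-105,10,0,1],
    [-120,-115,10,0,1],
    [-180,-115,10,0,1],
    [-240,-95,10,0,1],
    [-290,-70,10,0,1],
    [-300,-50,5,0,1],
    [-300,-50,0,0,1],
    [-300,-50,0,0,1],
  ],
)

```text
t: 15.45
ee_pos: [364.3, 280.2, 411.7]
orientation: [1.062, 1.304, -1.064]
ft_force: [0.2, 0.3, 0.7]
width: 23.8
```

```bash
python3 cas.py w10; python3 -c "
from h import *
o=ctrl.get_obs();np.savez('w10.npz',p=o['ee_pos'],r=o['orientation'])"
```

```text
15.45 [364.30556549 280.16933842 411.65124482] [0.20567448 0.30170297 0.68225301] 23.83370846953565
```

View pics/w10raw.png

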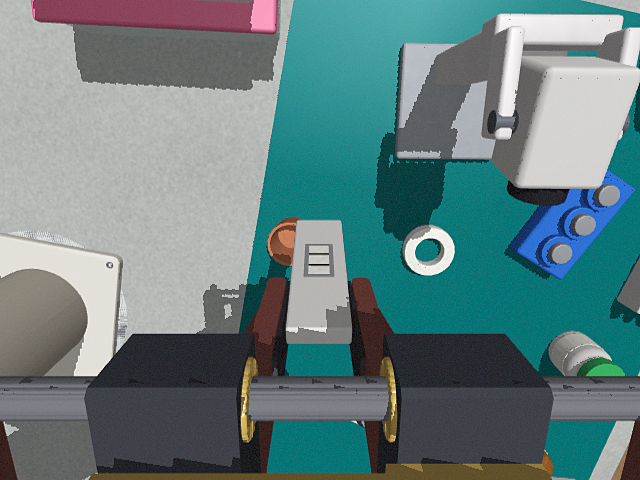

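```bash
python3 -c "
from h import *
im=cv2.imread('pics/w10raw.png');crop(im,450,10,640,215,3.5,'pics/w10c.png')"
```

```text
(no output)
```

View pics/w10c.png

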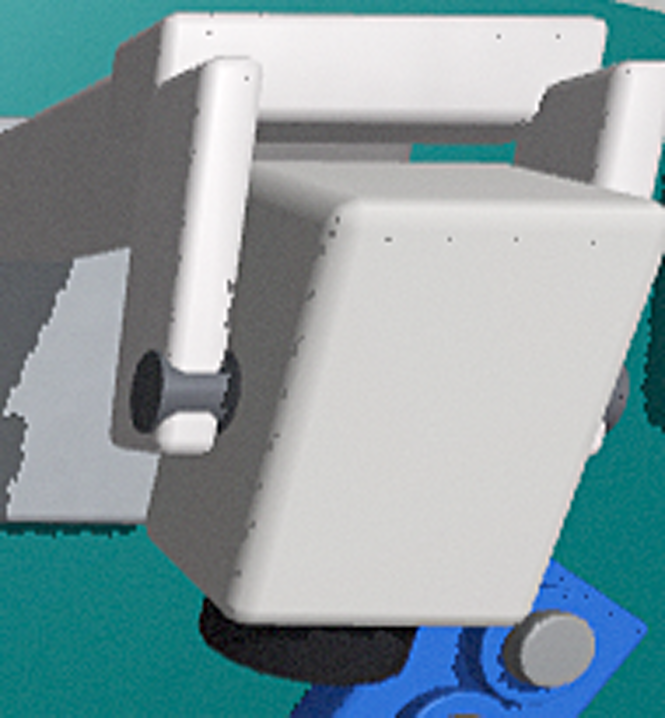

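```bash
cat > fit3.py <<'E'
from fit2 import *
W10=camw('w10.npz')
w10=[tp(*p,450,10,3.5) for p in((335,200),(667,201),(530,627),(228,622),(146,530))]
B=[(1,1,1),(1,-1,1),(-1,-1,1),(-1,1,1),(-1,1,-1)]
KN=[(0,tp(398,450,474,196,9),-1),(2,tp(551,330,0,0,3),-1),(3,tp(147,392,450,10,3.5),1)]
V=views+[(W10,w10,B,4.,0)]
def cor(p,c):
    Rm,a=frame(p);return a+Rm@np.array([p[4]+p[6]*c[0],p[7]*c[1],p[5]+p[8]*c[2]])
def go(psi=None,use=(0,1,2,3)):
    def res(p):
        r=[]
        for i,(K,q,C,so,_) in enumerate(V):
            if i not in use: r+=list(p[10+2*i:12+2*i]);continue
            d=p[10+2*i:12+2*i];r+=list((proj(K,np.array([cor(p,c) for c in C]))+d-np.array(q)).ravel());r+=list(d/so)
        for i,q,s in KN:
            if i in use:
                Rm,a=frame(p);r+=list(proj(V[i][0],a+Rm@[0,s*p[9],0])[0]+p[10+2*i:12+2*i]-q)
        r+=list((p[6:9]-[39.2,29.4,26.8])/.8);r+=[p[4]/6,p[5]/3,(p[9]-50)/10]
        if psi: r+=[(p[0]-psi)/.004]
        return np.array(r)
    f=least_squares(res,[1.745,.25,512,384,0,0,39,29,27,50]+[0]*8,loss='soft_l1');p=f.x
    C=np.linalg.inv(f.jac.T@f.jac)*.5**2
    Rm,a=frame(p);print(use,p[:10].round(3),'off',p[10:].round(1),'sd',np.sqrt(np.diag(C))[:4].round(3),'\n   lens',(a+Rm@[-56,0,0]).round(1),'focus',(a+Rm@[-156,0,0]).round(1),'cost',f.cost.round(2))
    return f
if __name__=='__main__':
    f=go();print(f.fun.round(1))
    go(use=(2,3));go(use=(0,1));go(use=(0,1,2));go(use=(0,1,3))
E
python3 fit3.py
```

```text
(0, 1, 2, 3) [ 1.76300e+00  2.26000e-01  5.11981e+02  3.82391e+02  1.39000e-01
 -1.33200e+00  3.85980e+01  2.89840e+01  2.58200e+01  4.43370e+01] off [ 0.6 -0.9 -0.3 -0.   0.9  0.4  0.2 -0.1] sd [0.003 0.006 0.629 0.636] 
   lens [522.4 328.8 257.5] focus [541.  233.2 235.1] cost 15.15
[-0.3  0.5 -0.3  0.6  1.2  0.1 -0.6 -0.5 -0.2  0.5  0.6 -0.9 -1.2 -0.1
  0.2 -0.4  0.8 -0.1  0.3  0.8 -0.3 -0.  -1.9 -2.2 -0.1  0.4 -1.8 -0.2
  0.4  0.2  2.6  0.7  0.2  0.1 -0.2  0.3  1.4  0.5 -1.3 -1.7  0.9 -0.7
 -1.9  0.9  0.  -0.   0.  -0.4  0.6 -0.1  0.4  0.1 -0.8 -0.5 -1.2  0.
 -0.4 -0.6]
(2, 3) [ 1.76500e+00  2.22000e-01  5.13244e+02  3.81512e+02 -4.57000e-01
 -3.98500e+00  3.89730e+01  2.90800e+01  2.62130e+01  4.56150e+01] off [-0.   0.   0.  -0.  -2.6 -1.3  0.8 -1.7] sd [0.003 0.007 1.003 1.046] 
   lens [523.8 327.9 257.7] focus [542.6 232.2 235.7] cost 10.92
(0, 1) [ 1.74400e+00  2.45000e-01  5.11406e+02  3.83794e+02 -2.00000e-01
  1.29000e-01  3.87440e+01  2.93910e+01  2.64170e+01  4.41560e+01] off [ 0.1 -0.2  0.  -0.3  0.   0.   0.   0. ] sd [0.008 0.013 0.894 1.041] 
   lens [520.8 330.3 256.4] focus [537.5 234.7 232.1] cost 2.46
(0, 1, 2) [ 1.76000e+00  2.33000e-01  5.12555e+02  3.82798e+02  1.90000e-01
 -7.22000e-01  3.84430e+01  2.89940e+01  2.58460e+01  4.36270e+01] off [ 0.4 -0.9 -0.2  0.2  0.5  0.6  0.   0. ] sd [0.005 0.009 0.781 0.739] 
   lens [522.8 329.3 257.1] focus [541.  233.7 234. ] cost 9.99
(0, 1, 3) [ 1.76100e+00  2.27000e-01  5.10684e+02  3.82581e+02  2.04000e-01
 -9.09000e-01  3.87420e+01  2.91020e+01  2.62200e+01  4.45460e+01] off [ 0.4 -0.2 -0.2 -0.6 -0.  -0.   1.7  0.6] sd [0.004 0.008 0.775 0.698] 
   lens [521.  329.  257.4] focus [539.5 233.3 234.9] cost 7.91
```

```bash
python3 - <<'E'
from cfit import *
o=ctrl.get_obs();M=R.from_rotvec(o['orientation']).as_matrix();a=np.arctan2(M[1,1],M[0,1]);print('alpha',a,o['ee_pos'],M.round(3))
psi=1.758;al=psi-np.pi/2;print('roll',al-a)
Mt=R.from_euler('z',al-a).as_matrix()@M
# window in tool
th=.238;Rm=R0@R.from_euler('y',-th).as_matrix()
for t in((59.1,-.1,-18.3),(55,-.1,-20.5)):
    w=Rm@np.array([4,0,40.])+t;W=Mt@w;F=np.array([540.3,233.6,234.3]);print('tcp final',F-W)
E
python3 -c "
from h import *
im=cv2.imread('pics/w10raw.png');crop(im,240,180,400,360,4,'pics/w10d.png')"
```

```text
alpha 0.19763110060728356 [364.61818952 280.16267843 412.08027207] [[-0.006  0.981  0.196]
 [ 0.004  0.196 -0.981]
 [-1.    -0.005 -0.005]]
roll -0.010427427402180112
tcp final [542.88836013 221.00264782 253.51579756]
tcp final [543.27302147 218.85855713 249.40423937]
```

View pics/w10d.png

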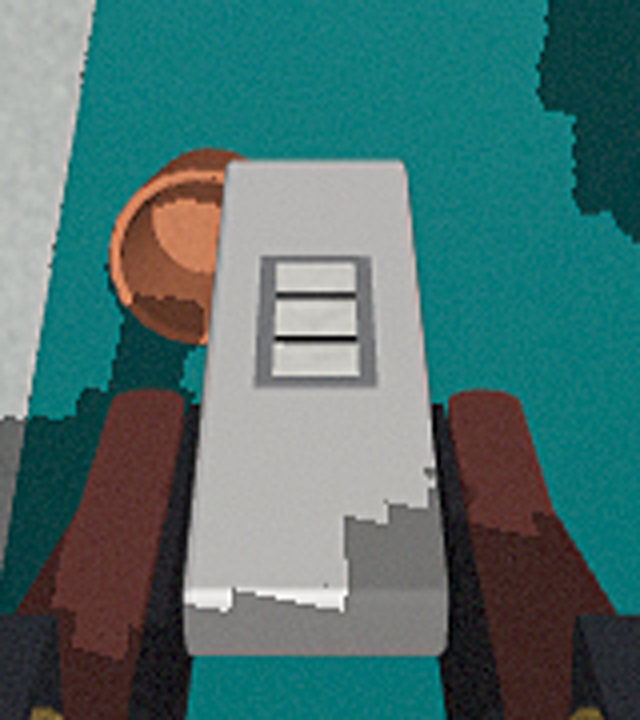

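Call:
move_arm(
  rows=[
    [10,-55,0,0,1],
    [30,-110,-20,-0.01,1],
    [75,-125,-50,-0.01,1],
    [120,-125,-90,-0.01,1],
    [160,-120,-130,-0.01,1],
    [187,-115,-157,-0.01,1],
    [187,-115,-157,-0.01,1],
    [187,-115,-157,-0.01,1],
  ],
)

```text
t: 16.5
ee_pos: [551.5, 164.4, 255.5]
orientation: [1.071, 1.3, -1.073]
ft_force: [0.4, 0.7, 0.8]
width: 23.9
```

```bash
python3 - <<'E'
from h import *
o=ctrl.get_obs();print(o['t'],o['ee_pos']);np.savez('s11.npz',p=o['ee_pos'],r=o['orientation'])
s=get_image('scene');t=get_image('top');w=get_image('wrist')
for n,i in(('s11r',s),('t11r',t),('w11r',w)):cv2.imwrite(f'pics/{n}.png',i)
cv2.imwrite('pics/s11.png',cv2.resize(s[170:290,400:560],None,fx=5,fy=5,interpolation=cv2.INTER_CUBIC))
cv2.imwrite('pics/t11.png',cv2.resize(t[200:320,130:290],None,fx=5,fy=5,interpolation=cv2.INTER_CUBIC))
E
```

```text
16.5 [551.50963614 164.44726226 255.4731881 ]
```

View pics/s11.png

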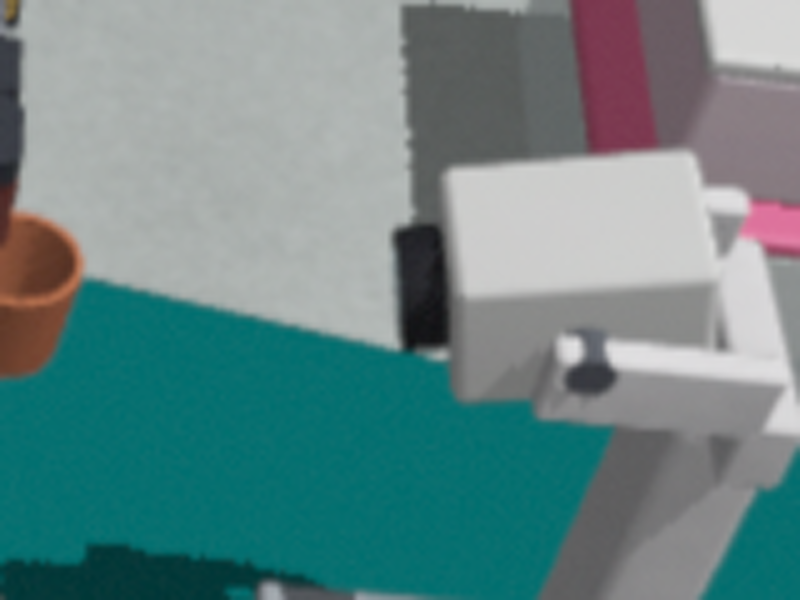

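View pics/t11.png

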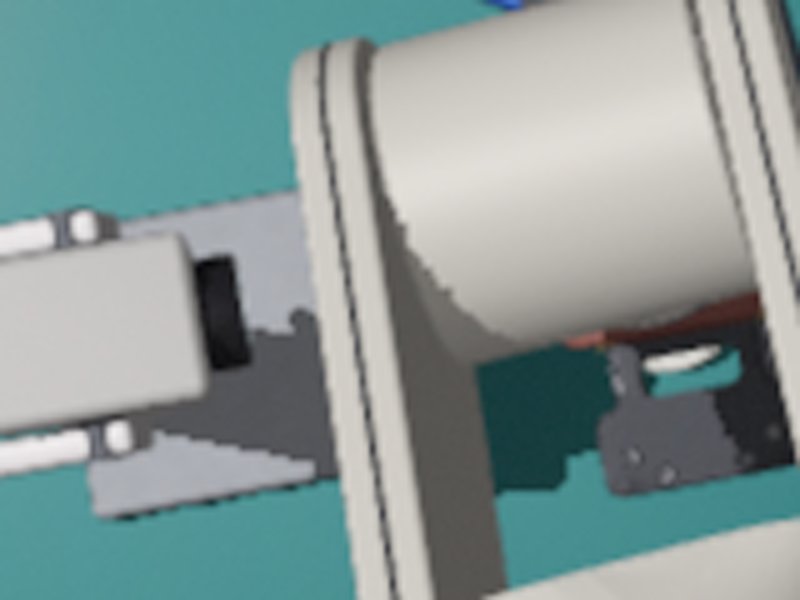

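View pics/w11r.png

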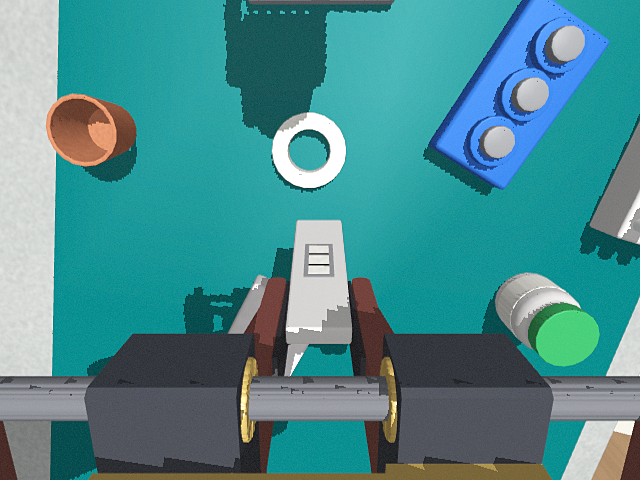

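View pics/s11r.png

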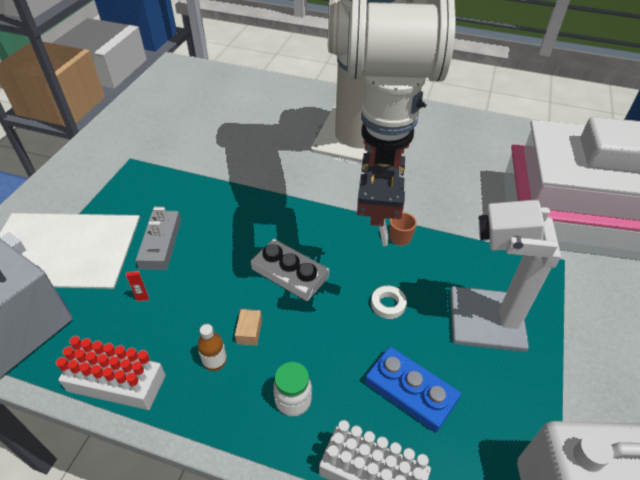

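View pics/t11r.png

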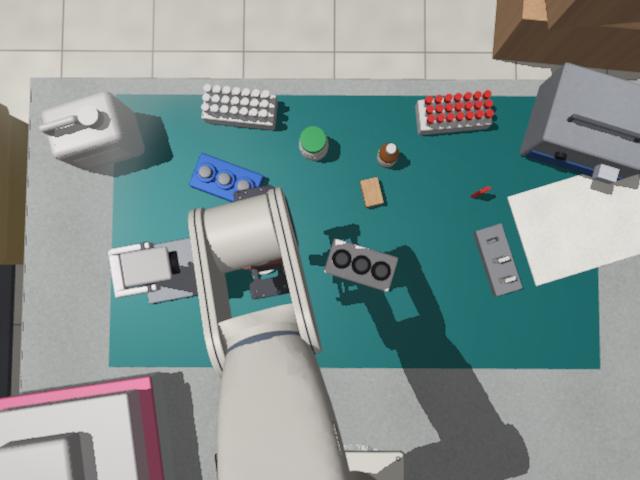

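```bash
python3 - <<'E'
from h import *
s=cv2.imread('pics/s11r.png');w=cv2.imread('pics/w11r.png')
cv2.imwrite('pics/s12.png',cv2.resize(s[195:260,350:420],None,fx=10,fy=10,interpolation=cv2.INTER_CUBIC)[:590])
crop(w,240,200,400,360,4,'pics/w12.png')
E
```

```text
(no output)
```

View pics/s12.png

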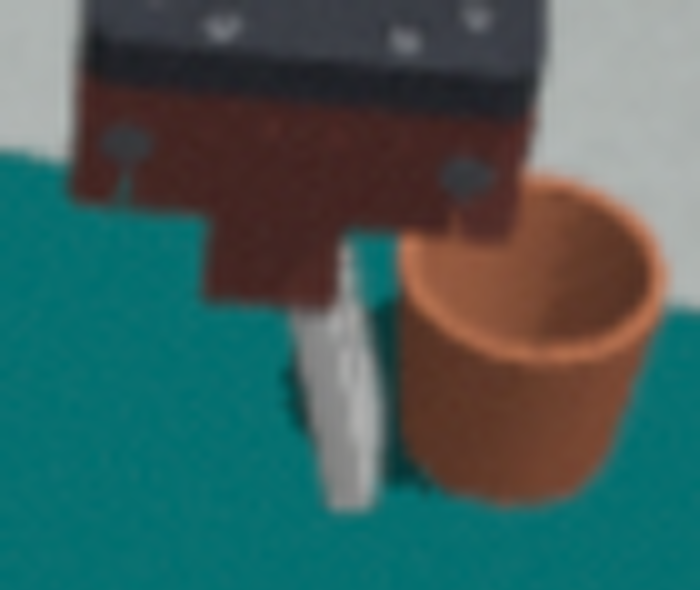

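View pics/w12.png

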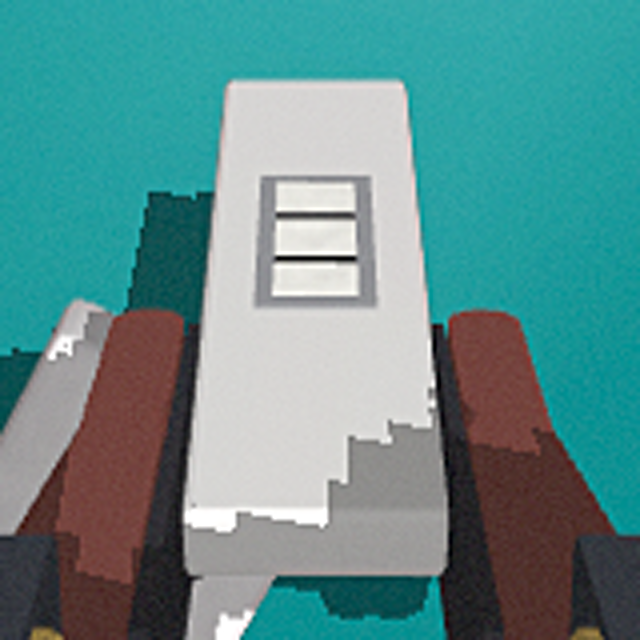

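```bash
python3 - <<'E'
from cfit import *
px=dict(fl=cr(228,80,240,200),fr=cr(404,80,240,200),tl=cr(187,507,240,200),tr=cr(447,507,240,200),bl=cr(187,575,240,200),br=cr(446,575,240,200),wl=cr(262,176,240,200),wr=cr(371,176,240,200),vl=cr(254,306,240,200),vr=cr(376,306,240,200))
p,(Rm,t)=fit(px)
z=np.load('s11.npz');M=R.from_rotvec(z['r']).as_matrix();S=cam('scene')
th=p[0]
im=cv2.imread('pics/s12.png')
for d,col in(((0,0,0),(0,0,255)),((-5,0,-2.5),(255,0,0))):
    C=[(-4,-12,0),(4,-12,0),(4,12,0),(-4,-12,50),(4,-12,85),(4,12,85),(4,-12,0)]
    P=np.array([M@(Rm@np.array(c,float)+t+d)+z['p'] for c in C]);u=(proj(S,P)-[350,195]+.5)*10-.5;print(u.round(0).tolist())
    for q in u: cv2.circle(im,(int(q[0]),int(q[1])),3,col,-1)
cv2.imwrite('pics/s13.png',im)
E
```

```text
th,rz,rx,t [ 2.3200e-01 -0.0000e+00 -0.0000e+00  5.9049e+01  2.2000e-02 -1.7796e+01] res {'fl': [-0.3, -0.5], 'fr': [0.2, -0.5], 'tl': [-0.7, 0.1], 'tr': [0.5, 0.1], 'bl': [0.1, -0.4], 'br': [-0.1, -0.5], 'wl': [0.1, 0.6], 'wr': [-0.3, 0.6], 'vl': [0.3, 0.3], 'vr': [0.2, 0.3]}
[[317.0, 534.0], [363.0, 531.0], [369.0, 431.0], [275.0, 335.0], [292.0, 183.0], [300.0, 82.0], [363.0, 531.0]]
[[334.0, 516.0], [380.0, 514.0], [386.0, 413.0], [292.0, 316.0], [310.0, 162.0], [318.0, 61.0], [380.0, 514.0]]
```

View pics/s13.png

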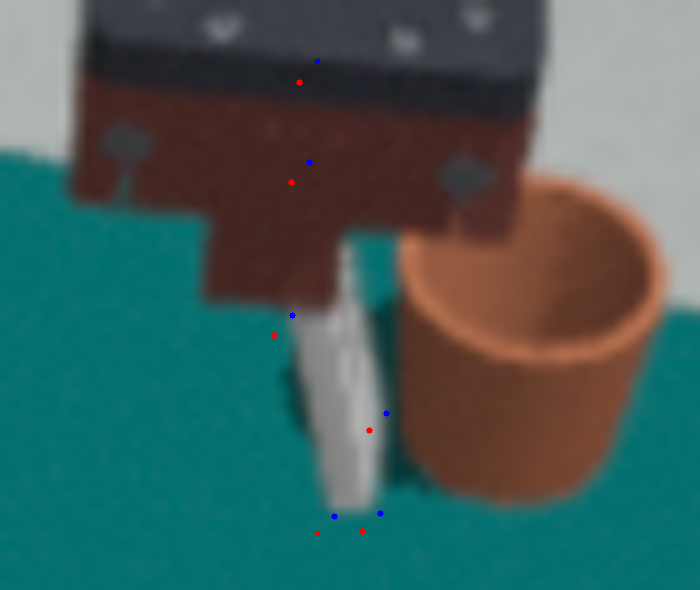

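```bash
python3 - <<'E'
from cfit import *
z=np.load('s11.npz');M=R.from_rotvec(z['r']).as_matrix();S=cam('scene')
for th in(.2,.22,.24,.26):
    Rm=R0@R.from_euler('y',-th).as_matrix();t=np.array([53.5,0,-20.3])
    P=np.array([M@(Rm@np.array(c,float)+t)+z['p'] for c in((-4,-12,50),(-4,-12,0),(4,-12,0),(4,-12,50))]);u=(proj(S,P)-[350,195]+.5)*10-.5
    d=u[1]-u[0];print(th,u.round(0).tolist(),(d[0]/d[1]).round(4))
s=cv2.imread('pics/s11r.png')
for r in range(225,248): print(r,s[r,374:392].mean(1).round(0).astype(int))
E
```

```text
0.2 [[302.0, 313.0], [335.0, 513.0], [381.0, 512.0], [350.0, 310.0]] 0.1609
0.22 [[296.0, 313.0], [335.0, 514.0], [381.0, 512.0], [344.0, 310.0]] 0.1908
0.24 [[290.0, 314.0], [335.0, 514.0], [380.0, 511.0], [338.0, 310.0]] 0.2209
0.26 [[285.0, 315.0], [335.0, 514.0], [380.0, 511.0], [332.0, 311.0]] 0.2511
225 [ 71  68  68  62  64  74  69  69  72 110 140 139  99  71  49  51  60  88]
226 [ 80  79  80  75  79 100  98 103 109 146 149 154 104  55  42  47  55  64]
227 [ 76  77  73  77  87 110 121 131 140 163 154 153 110  62  40  47  56  59]
228 [ 77  75  76  77  82 104 126 135 141 154 148 150 121  70  42  46  56  56]
229 [ 76  77  78  75  81  92 126 135 138 144 149 150 130  76  46  46  55  58]
230 [ 77  78  77  78  76  80 123 133 137 142 164 154 149  92  47  47  56  57]
231 [ 78  76  76  77  70  71 119 133 136 142 167 153 161 107  53  46  53  58]
232 [ 77  77  77  75  55  59 109 128 136 142 166 155 163 118  63  48  57  57]
233 [ 80  76  77  75  60  53  91 126 134 141 159 163 166 130  72  49  55  58]
234 [ 75  76  78  78  68  51  77 122 134 138 148 167 169 137  79  51  56  59]
235 [ 80  78 
[... 264 characters left out ...]
2 142 162 169 149  87  49  55  58]
239 [ 76  74  77  77  78  77  78  89 123 131 138 151 166 142  84  46  49  57]
240 [ 77  80  78  78  77  78  79  91 123 131 136 143 164 131  73  43  48  57]
241 [ 78  77  76  79  75  78  76  91 120 131 135 142 167 131  72  44  40  48]
242 [ 79  77  78  77  80  76  77  89 114 128 135 142 165 130  71  44  42  46]
243 [ 76  76  77  77  76  77  75  84 105 125 132 141 159 126  78  56  58  58]
244 [ 77  77  77  77  78  77  76  81  97 127 134 139 147 115  85  74  76  74]
245 [ 77  74  80  76  76  78  77  78  91 125 130 131 129  97  80  78  76  76]
246 [77 77 78 78 75 76 77 76 78 91 93 94 91 81 76 76 76 77]
247 [77 79 78 75 78 76 76 81 80 77 78 75 75 77 76 78 76 76]
```

```bash
python3 - <<'E'
from fit3 import *
S=cam('scene')
im=cv2.imread('pics/scene0.png').astype(float).mean(2)+0
im2=cv2.imread('pics/s11r.png').astype(float).mean(2)
def edge(img,x0,x1,y0,y1,sign):
    X=[];Y=[]
    for x in range(x0,x1):
        g=sign*np.diff(img[y0:y1,x]);g[g<8]=0
        # parabola-free centroid about max
        k=g.argmax();a=max(0,k-2);b=k+3;w=g[a:b];
        if w.sum()<10: continue
        X.append(x);Y.append(y0+.5+(np.arange(a,a+len(w))*w).sum()/w.sum())
    X=np.array(X);Y=np.array(Y);p=np.polyfit(X,Y,1)
    for _ in range(3):
        r=Y-np.polyval(p,X);m=abs(r)<max(.3,1.5*np.std(r));p=np.polyfit(X[m],Y[m],1)
    return p,np.std(Y[m]-np.polyval(p,X[m])),m.sum()
for img in(im,im2):
    print('far',edge(img,492,536,198,207,1));print('near',edge(img,496,540,223,233,-1));print('bottom',edge(img,494,506,245,255,-1),edge(img,494,506,245,255,1))
for psi in(1.745,1.758,1.77):
  for th in(.2,.22,.24,.26):
    p=np.array([psi,th,512,383,0,-.8,38.6,29.2,26.2]);
    u=proj(S,np.array([cor(p,c) for c in((-1,1,1),(1,1,1),(-1,-1,1),(1,-1,1))]))
    print(psi,th,((u[1]-u[0])[1]/(u[1]-u[0])[0]).round(4),((u[3]-u[2])[1]/(u[3]-u[2])[0]).round(4))
E
```

```text
far (array([-8.13777377e-02,  2.42927046e+02]), np.float64(0.08886772387619453), np.int64(44))
near (array([-6.65705181e-02,  2.61980034e+02]), np.float64(0.09776228496124156), np.int64(44))Traceback (most recent call last):
  File "<stdin>", line 18, in <module>
  File "<stdin>", line 13, in edge
    raise TypeError("expected non-empty vector for x")
TypeError: expected non-empty vector for x
```

```bash
python3 - <<'E'
from fit3 import *
S=cam('scene')
for psi in(1.745,1.758,1.77):
  for th in(.2,.22,.24,.26):
    p=np.array([psi,th,512,383,0,-.8,38.6,29.2,26.2]);
    u=proj(S,np.array([cor(p,c) for c in((-1,1,1),(1,1,1),(-1,-1,1),(1,-1,1))]))
    print(psi,th,((u[1]-u[0])[1]/(u[1]-u[0])[0]).round(4),((u[3]-u[2])[1]/(u[3]-u[2])[0]).round(4))
im=cv2.imread('pics/scene0.png').astype(float).mean(2)
for x in (496,505,515,525,532,538): print(x,im[197:210,x].round(0).astype(int),im[222:234,x].round(0).astype(int))
E
```

```text
1.745 0.2 -0.0401 -0.0293
1.745 0.22 -0.054 -0.0425
1.745 0.24 -0.0678 -0.0556
1.745 0.26 -0.0816 -0.0688
1.758 0.2 -0.0484 -0.0379
1.758 0.22 -0.0622 -0.051
1.758 0.24 -0.076 -0.0641
1.758 0.26 -0.0898 -0.0773
1.77 0.2 -0.056 -0.0458
1.77 0.22 -0.0698 -0.059
1.77 0.24 -0.0836 -0.0721
1.77 0.26 -0.0974 -0.0851
496 [ 94  94  93  91  94 115 167 203 205 204 204 205 205] [204 204 204 204 204 202 194 170 145 138 138 137]
505 [ 98  96  94  95 107 158 201 204 204 205 204 204 205] [205 204 205 204 204 199 181 155 140 138 139 137]
515 [101 101 100 109 153 196 204 204 204 205 205 205 205] [205 205 205 204 201 189 163 141 139 138 138 137]
525 [ 87  89  95 143 190 203 205 204 205 205 204 205 205] [206 206 206 203 196 171 147 140 139 138 137 138]
532 [ 98 101 116 166 202 205 204 205 205 205 204 204 205] [206 206 205 201 185 159 141 139 138 139 139 139]
538 [119 124 131 158 195 211 210 210 211 210 209 208 206] [206 206 204 197 174 149 141 139 140 138 139 138]
```

Call:
move_arm(
  rows=[
    [-2,14,-2,0,1],
    [-4,28,-5,0,1],
    [-6,42,-7,0,1],
    [-8,52,-9,0,1],
    [-8.4,55,-9,0,1],
    [-8.4,55,-9,0,1],
    [-8.4,55,-9,0,1],
  ],
)

```text
t: 17.52
ee_pos: [543.3, 219.8, 247.7]
orientation: [1.072, 1.298, -1.07]
ft_force: [0.3, 0.6, -0.2]
width: 23.7
```

```bash
python3 - <<'E'
from fit3 import *
import cfit
o=ctrl.get_obs();print(o['t'],o['ee_pos'],o['ft_force'],o['width']);np.savez('s14.npz',p=o['ee_pos'],r=o['orientation'])
M=R.from_rotvec(o['orientation']).as_matrix();print('alpha',np.arctan2(M[1,1],M[0,1]),M[2].round(4))
s=get_image('scene');w=get_image('wrist');cv2.imwrite('pics/s14r.png',s);cv2.imwrite('pics/w14r.png',w)
crop(w,240,200,400,360,4,'pics/w14.png')
th=.23;Rm=cfit.R0@R.from_euler('y',-th).as_matrix();t=np.array([53.5,0,-20.3])
win=M@(Rm@np.array([4.,0,40])+t)+o['ee_pos'];print('window',win,'yaw',np.arctan2(*(M@Rm[:,0])[[1,0]]))
big=cv2.resize(s[190:265,400:560],None,fx=5,fy=5,interpolation=cv2.INTER_CUBIC)
p=[1.757,.24,512,383];Rh=frame(p+[0,0])[0];a=np.array([512,383,270.])
P=np.array([a,a+Rh@[-56,0,0],a+Rh@[-156,0,0]]);u=((proj(S,P)-[400,190]+.5)*5-.5).astype(int);cv2.polylines(big,[u],False,(0,255,0),1)
for c in((-4,-12,0),(4,-12,0),(-4,-12,50),(4,-12,85),(4,12,0)):
  q=((proj(S,M@(Rm@np.array(c,float)+t)+o['ee_pos'])[0]-[400,190]+.5)*5-.5).astype(int);cv2.circle(big,tuple(map(int,q)),2,(0,0,255),-1)
q=((proj(S,win)[0]-[400,190]+.5)*5-.5).astype(int);cv2.circle(big,tuple(map(int,q)),3,(255,0,255),-1)
cv2.imwrite('pics/s14.png',big)
E
```

```text
17.525 [543.27468737 219.75219577 247.66519686] [ 0.33536764  0.59546517 -0.21216801] 23.690739014755543
alpha 0.18721729472818122 [-1.     -0.003  -0.0054]
window [540.4157697  234.62864543 234.10499004] yaw 1.7573049110144772
```

View pics/s14.png

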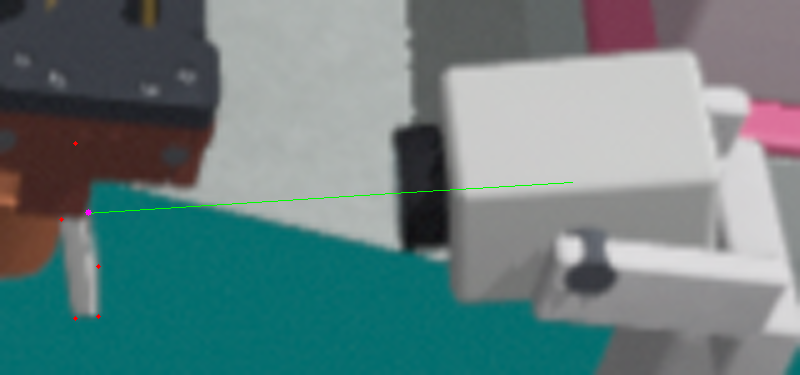

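View pics/w14r.png

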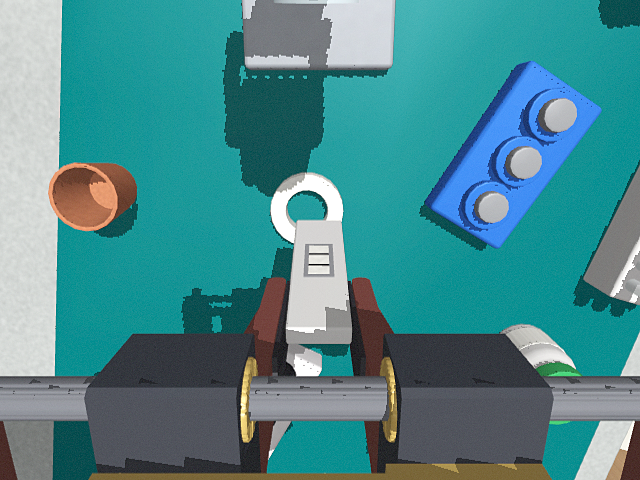

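Call:
move_arm(
  rows=[
    [0,0,0,0,1],
    [0,0,0,0,1],
    [0,0,0,0,1],
  ],
)

```text
t: 18.0
ee_pos: [543.3, 219.6, 247.7]
orientation: [1.073, 1.298, -1.07]
ft_force: [0.3, -0.1, -0.5]
width: 23.6
```

```bash
python3 - <<'E'
from h import *
o=ctrl.get_obs();print(o['t'],o['ee_pos'],o['qvel'].round(4),o['width'])
a=cv2.imread('pics/w14r.png');b=get_image('wrist');print(abs(a.astype(int)-b)[200:350,280:360].mean())
ctrl.close_job()
E
```

```text
18.0 [543.29684934 219.59960382 247.74426645] [ 0.0012 -0.0001 -0.0004  0.0003 -0.0009 -0.0012] 23.614275392542883
2.662916666666667
the job is handed in; nothing more can be done
```

I pressed the keys left, right, then middle, drew out the tallest cassette and handed the job in at about 18 s. It was still held in front of the reader's lens, and no verdict was reported.

- **Keys:** each was pressed until the force rose to 15–19 N against its stop, well past the 5 N needed, about 6 mm down, then released. I did not take a separate picture to confirm each one sprang back.
- **Tilting the cassette:** the moves only allow turns about vertical. So I leaned the cassette back by pushing its foot against the fixed rack's end edge, with about 6 N, so that it turned in the grip.
- **Final pose:** the window centre comes out at about (540.4, 234.5, 234), against an estimated focus point of (540–541, 233–234, 233–235).
- **Direction:** the wrist picture shows the reader's base centred on and squared with the cassette. The arm was motionless and the gripper opening was steady at 24 mm.
- **Other objects:** I saw no contact with the reader. The two short cassettes and the red look-alike were still standing in a top picture taken shortly before the end.

**Where the measurements disagreed:**
- **Lens tilt:** the fixed cameras gave about 0.245 rad, and the wrist camera about 0.222. The cassette leans about 0.23–0.235.
- **Focus position:** the estimates differ by 2–5 mm between cameras.
- **Wrist camera offset:** it placed the cassette about 5 mm too low and 2 mm to one side compared with the scene camera. I corrected for that.

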